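# Change the batch in the heel-setting jig

### The arm

A 6-joint arm with a two-finger parallel gripper is mounted at the origin on the work surface. World frame = base frame: x ahead of the robot, y to its left, z up, the work surface at z = 0. Lengths are in m, angles in rad, forces in N, time in s.
With the tool pointing down it reaches from about 0.35 to 0.8 m from the base axis. Payload 7.3 kg.
Tool frame: the origin (TCP) lies between the finger pads; the fingertips stand 8 mm ahead of it and the grasp point (between the pads) lies 11 mm behind it; y points along the fingers, z is the direction in which the jaws open and shut, and the axes are right-handed (so a half turn about y gives the same grasp; the last joint's range is limited). The gripper opens to 85 mm and grips with 20 to 120 N. Pads are 22 mm wide; open, the fingers measure 114 mm over their backs; the gripper's body (76 mm by 85 mm) begins 54 mm behind the grasp point. The pads swing forward as they close: fully open they stand 13 mm farther back than shut.
Start: joints at [-1.45, 0.342, 1.524, -0, 1.275, -0.146], TCP at [0.138, -0.506, 0.239] pointing down, gripper open.
Joint ranges: [-2.53, 2.53], [-0.77, 2.02], [0.04, 2.7], [-1, 4.14], [0.28, 2.66], [-3.11, 3.11]. Speed limits (rad/s): [2.57, 2.57, 3.14, 3.14, 3.14, 3.14].

### API

Orientations are given as a rotation vector (axis times angle).
In Python, from cell import r gives the robot as it stands. The module is installed in compiled form; this text tells all that it offers.
- The arm moves only by the tool arm_command, never from a script. Its argument "motion" is a list that holds one entry, the list of rows, each a list of 5 numbers: the opening, from -1 (shut) to 1 (fully open), then the shift along the tool's x, y, z in mm, then the turn about the tool's y in rad. A call has 1 to 12 rows; each row shifts and turns the commanded pose from where the row before left it, along the tool's axes as they then stand; what a row does not reach is not made up. A row lasts 1/10 s, in which the tool goes at most 50 mm and 8.59 degrees, less where a joint would pass 70% of its speed; a pose out of reach is approached as far as the arm can. A call is refused whole if a number of a shift passes 50 or a number of a turn 0.15, either way. A call with a gripper value outside its range is refused whole. The fingers move at their own pace and stop on an object; "grip_force" is the grip in N (left out, the last holds). Time passes only in rows, so rows that do not move let the fingers close. It gives the time, the measured TCP pose, the force and the opening at its end, in the units of the state.
- r.get_obs(): the state, without advancing time (a new reading comes with each control period).
- r.get_image(name): name is "side" or "top" or "wrist"; returns the picture (480x640x3 uint8, blue, green, red); there is no depth.
- r.camera_model(name): a dict with "fx", "fy", "cx", "cy" (pixels), "extrinsics" (4x4, takes a point from camera to world coordinates); the wrist camera has in their place "tool_from_camera" (4x4, takes a point from camera to tool coordinates, whose origin is the TCP and whose axes are the tool frame's). Camera axes: x right, y down, z forward; pixel columns grow to the right and rows downward; lengths in m; the calibration is good to about 2 mm. A picture is of the moment at which its call begins: read the wrist's pose just before it. camera_model takes no time and is no camera call.
- r.sign_off(): hands the job in, once; it reports no verdict.
Trained networks look in the newest picture that a camera, given by its name, has taken for a name from the list of things; names that differ only in an ending like _2 or _b are one class to them, and where a whole thing is asked for, a point or a joint stands for the part that bears it (a point fixed in the world has none). Each returns a list of dicts, best first, with "conf" (0 to 1); they miss things now and then, are a little off and sometimes report something else, mostly with a low value. They report only what shows in the picture. A call takes as long as a camera call.
- r.search_frame(name, camera): "bbox" ([left, top, right, bottom] as shares, 0 to 1, of the picture: columns of its width, rows of its height, round what is visible of it).
- r.pinpoint(name, camera): "centre" ([column, row] as shares, 0 to 1, of the picture: columns of its width, rows of its height: a listed point, or the origin of a listed thing).
The state is a dict: "time_s": time; "joint_pos": joint angles; "qd": joint speeds; "joint_torque": joint torques, N m; "tool_pos": TCP position; "ee_rot": TCP orientation; "ft_force": force on the tool from outside, world axes, zero at the start; "ft_torque": the same for the moment, N m; "opening": finger opening in m.
Only numpy, scipy, OpenCV 4.12 (cv2) and the standard library are available. Lean on these libraries where they do the work, as an engineer would, in place of code of your own. Each camera call takes 0.05 s, during which the arm holds its last target. There are 200 camera calls.

### The job

Change the batch in the heel jig: shut the air cock (handle across the pipe, against its stop), then draw the thumb wedge right back, stand the finished heel blocks from the jig in the wooden tray, and stand every new block from the bench, tread down, in the jig's slot between bar and fence. Then slide the wedge along its ramp until it jams the bar fast on all of them and let go, and last open the air cock fully again (handle in line with the pipe, against its stop). Leave the other things on the bench where they are.

Things in the scene. Friction and masses are not known exactly. Their poses are not given: they have to be found in the camera images.
- jig: fixed low aluminium jig with air holes. Origin on the bench under its middle; x from wedge to fence, y along the fence, z up. Bed 300 mm along y, x from -85 to +95 mm, top 8 mm above the bench. Steel fence at the far side, inner face at x = +70 mm, top 24 mm above the bench. A slanted steel ramp on the robot's side guides the wedge
- slot (a point): middle of the slot for the blocks, on the bed 8 mm above the bench, at jig x = +48 mm (block centres when clamped); axes as the jig. The slot lies between fence and bar, 64 mm wide with the bar fully back; blocks stand in a row along y, anywhere with their centres within 115 mm of here
- bar (a joint): wooden bar, along jig y from -130 to +130 mm, 18 mm thick, top 24 mm above the bench; slides towards the fence. Value b in m, 0 to 0.030: its slot face lies at jig x = 6 mm + b. About 1 N of friction; 0.020 when tight on the 44 mm blocks
- wedge (a joint): dark wooden thumb wedge between bar and ramp. Value w in m along the ramp, 0 drawn back, limit 0.085; growing w moves it along jig (0.313, 0.950, 0) and drives the bar to the fence (bar = 0.313 w - 0.001 m when touching). About 3 N of friction, stays where left; jams at about 0.067 on the blocks; 12 to 16 N of push on the lug along the travel makes it hold fast
- wedge_lug (a point): top centre of the wedge's upright thumb lug, 65 mm above the bench; the lug measures 24 mm along jig x, 12 mm along jig y, and stands 35 mm above the wedge's top, which is 30 mm above the bench. Its axes are those of the jig
- cock (a joint): handle of the air cock (ball valve), turning about the vertical through cock_pivot. Rad, counter-clockwise from above: 0 = shut, handle across the pipe, along that point's +y; 1.571 = open, handle in line with the pipe, along its -x; a hard stop at each end. About 0.15 N m of friction; stays where left
- cock_pivot (a point): fixed point on the turning axis of the cock's handle, at mid-height of the handle, 87 mm above the bench. x runs along the copper pipe (its top 61 mm above the bench), y across it, z up. The pipe stands on a base 210 mm along x by 50 mm
- cock_tip (a point): outer end of the cock's handle, about 105 mm from the axis, at mid-height of the handle; the black sleeve, 16 mm wide and 14 mm high, covers the handle from 40 to 108 mm from the axis
- tray: fixed shallow dark wooden tray for finished blocks, 210 mm along its x, 110 mm along its y, walls 16 mm high and 5 mm thick, floor 5 mm thick; origin on the bench under its middle, z up
- heel0: loose D-shaped shoe heel block, 44 x 44 mm, 40 mm tall, about 60 g, light wood on a black 7 mm rubber tread that faces down; starts loose on the bench; may be absent. Origin at the middle of its underside, z up; flat face at x = -22 mm, flat parallel sides at y = -22 and +22 mm for x from -22 to +12 mm, then rounded, ending at x = +22 mm
- heel1: loose D-shaped shoe heel block, 44 x 44 mm, 40 mm tall, about 60 g, light wood on a black 7 mm rubber tread that faces down; starts loose on the bench; may be absent. Origin at the middle of its underside, z up; flat face at x = -22 mm, flat parallel sides at y = -22 and +22 mm for x from -22 to +12 mm, then rounded, ending at x = +22 mm
- heel2: loose D-shaped shoe heel block, 44 x 44 mm, 40 mm tall, about 60 g, light wood on a black 7 mm rubber tread that faces down; starts loose on the bench; may be absent. Origin at the middle of its underside, z up; flat face at x = -22 mm, flat parallel sides at y = -22 and +22 mm for x from -22 to +12 mm, then rounded, ending at x = +22 mm
- heel3: loose D-shaped shoe heel block, 44 x 44 mm, 40 mm tall, about 60 g, light wood on a black 7 mm rubber tread that faces down; starts loose on the bench; may be absent. Origin at the middle of its underside, z up; flat face at x = -22 mm, flat parallel sides at y = -22 and +22 mm for x from -22 to +12 mm, then rounded, ending at x = +22 mm
- done0: loose D-shaped shoe heel block, 44 x 44 mm, 40 mm tall, about 60 g, light wood on a black 7 mm rubber tread that faces down; a finished block, standing in the jig's slot at the start with its flat sides to bar and fence; may be absent. Origin at the middle of its underside, z up; flat face at x = -22 mm, flat parallel sides at y = -22 and +22 mm for x from -22 to +12 mm, then rounded, ending at x = +22 mm
- done1: loose D-shaped shoe heel block, 44 x 44 mm, 40 mm tall, about 60 g, light wood on a black 7 mm rubber tread that faces down; a finished block, standing in the jig's slot at the start with its flat sides to bar and fence; may be absent. Origin at the middle of its underside, z up; flat face at x = -22 mm, flat parallel sides at y = -22 and +22 mm for x from -22 to +12 mm, then rounded, ending at x = +22 mm
- done2: loose D-shaped shoe heel block, 44 x 44 mm, 40 mm tall, about 60 g, light wood on a black 7 mm rubber tread that faces down; a finished block, standing in the jig's slot at the start with its flat sides to bar and fence; may be absent. Origin at the middle of its underside, z up; flat face at x = -22 mm, flat parallel sides at y = -22 and +22 mm for x from -22 to +12 mm, then rounded, ending at x = +22 mm
- tin: round steel wax tin, 48 mm across, 30 mm tall, a bystander; origin under its centre
- cone0: standing cone of thread, 48 mm across its foot, 91 mm tall, a bystander; origin under its centre
- cone1: the other cone of thread, the same, a bystander
- spool: wooden reel, 60 mm across, 50 mm tall, beyond the jig, a bystander; origin under its centre
- hammer: hammer lying at the right of the bench, 260 mm, a bystander
- brush: brush lying near the robot, 190 mm, a bystander
- awl: awl lying near the robot, 160 mm, a bystander

How it is judged:
On the way, in this order (a step that is already met when the one before it is completed fails the run):
1. the air cock is shut (value of joint cock below 0.1 rad), for 0.2 s.
2. with the air shut, the wedge is drawn right back (value of joint cock below 0.1 rad and value of joint wedge below 0.012 m), for 0.2 s.
3. with the air shut, every finished block stands in the tray and every new one upright on the bed between fence and bar, let go (value of joint cock below 0.1 rad and x of heel0 in the frame of jig between 0.024 and 0.056 m and y of heel0 in the frame of jig between -0.115 and 0.115 m and height (world z) of each of heel0, heel1, heel2, heel3 below 0.012 m and angle between each of heel0, heel1, heel2, heel3's own z axis and vertical below 0.1 rad and contact force between the fingers and heel0 below 0.2 N and x of heel1 in the frame of jig between 0.024 and 0.056 m and y of heel1 in the frame of jig between -0.115 and 0.115 m and contact force between the fingers and heel1 below 0.2 N and x of heel2 in the frame of jig between 0.024 and 0.056 m and y of heel2 in the frame of jig between -0.115 and 0.115 m and contact force between the fingers and heel2 below 0.2 N and x of heel3 in the frame of jig between 0.024 and 0.056 m and y of heel3 in the frame of jig between -0.115 and 0.115 m and contact force between the fingers and heel3 below 0.2 N and x of done0 in the frame of tray between -0.09 and 0.09 m and y of done0 in the frame of tray between -0.04 and 0.04 m and height (world z) of each of done0, done1, done2 below 0.01 m and angle between each of done0, done1, done2's own z axis and vertical below 0.15 rad and contact force between the fingers and done0 below 0.2 N and x of done1 in the frame of tray between -0.09 and 0.09 m and y of done1 in the frame of tray between -0.04 and 0.04 m and contact force between the fingers and done1 below 0.2 N and x of done2 in the frame of tray between -0.09 and 0.09 m and y of done2 in the frame of tray between -0.04 and 0.04 m and contact force between the fingers and done2 below 0.2 N), for 0.3 s.
4. with the air still shut, the wedge jams the bar fast on every new block and has been let go (all of step 3 and contact force between bar and wedge above 2 N and contact force between bar and heel0 above 0.3 N and contact force between bar and heel1 above 0.3 N and contact force between bar and heel2 above 0.3 N and contact force between bar and heel3 above 0.3 N and contact force between the fingers and wedge below 0.2 N), for 0.5 s.
5. the air cock is fully open (value of joint cock above 1.47 rad), for 0.2 s.
At the end, for the whole second after the job is handed in: Cock within 0.1 rad of its open stop; finished blocks upright in the tray, new ones upright (0.1 rad) on the bed between bar and fence, centres within 115 mm of mid-jig along y, all at rest; wedge pressing the bar with over 2 N, bar pressing each new block with over 0.3 N, no finger on them (value of joint cock above 1.47 rad and x of heel0 in the frame of jig between 0.024 and 0.056 m and y of heel0 in the frame of jig between -0.115 and 0.115 m and height (world z) of each of heel0, heel1, heel2, heel3 below 0.012 m and angle between each of heel0, heel1, heel2, heel3's own z axis and vertical below 0.1 rad and contact force between the fingers and heel0 below 0.2 N and x of heel1 in the frame of jig between 0.024 and 0.056 m and y of heel1 in the frame of jig between -0.115 and 0.115 m and contact force between the fingers and heel1 below 0.2 N and x of heel2 in the frame of jig between 0.024 and 0.056 m and y of heel2 in the frame of jig between -0.115 and 0.115 m and contact force between the fingers and heel2 below 0.2 N and x of heel3 in the frame of jig between 0.024 and 0.056 m and y of heel3 in the frame of jig between -0.115 and 0.115 m and contact force between the fingers and heel3 below 0.2 N and x of done0 in the frame of tray between -0.09 and 0.09 m and y of done0 in the frame of tray between -0.04 and 0.04 m and height (world z) of each of done0, done1, done2 below 0.01 m and angle between each of done0, done1, done2's own z axis and vertical below 0.15 rad and contact force between the fingers and done0 below 0.2 N and x of done1 in the frame of tray between -0.09 and 0.09 m and y of done1 in the frame of tray between -0.04 and 0.04 m and contact force between the fingers and done1 below 0.2 N and x of done2 in the frame of tray between -0.09 and 0.09 m and y of done2 in the frame of tray between -0.04 and 0.04 m and contact force between the fingers and done2 below 0.2 N and contact force between bar and wedge above 2 N and contact force between bar and heel0 above 0.3 N and contact force between bar and heel1 above 0.3 N and contact force between bar and heel2 above 0.3 N and contact force between bar and heel3 above 0.3 N and contact force between the fingers and wedge below 0.2 N and linear speed of each of heel0, heel1, heel2, heel3, done0, done1, done2 below 0.02 m/s); the robot touches nothing.
It fails at once if one of the other things on the bench is knocked away (over 5 cm) (distance of any of tin, cone0, cone1, spool, hammer, brush, awl from where it was at the start of the episode above 0.05 m).
Of heel0, heel1, heel2, heel3 only 2 to 4 are there at a start; the rules pass over those that are not, and their reading is None.
Of done0, done1, done2 only 2 to 3 are there at a start; the rules pass over those that are not, and their reading is None.
At some moment in a run one of heel0, heel1, heel2, heel3 may be knocked a few centimetres aside while the robot is not near it.
Once in a run the grip may slacken for a moment while it holds something.
It also fails if it takes over 210 s, if anything falls off the work surface, if the arm or the gripper's body presses on something with over 40 N, if the wrist force passes 120 N, or if a joint passes its speed limit or range.

## Working session

There is one attempt and no reset: what is moved stays moved. The work goes in short steps, Python scripts to look and compute and a tool call to move; the robot and the scene stay as the last step left them, time stands still between calls to the robot, and variables do not carry over. Pictures are saved under pics/ and viewed, about 12 in all and at most 16, crops included, and the job is handed in when it is done.

Besides the shell and the picture viewer there is one more tool, called after "Call:" by a JSON object that holds its "method" and its "body". arm_command: Moves the arm, as the interface text tells. Its arguments: {"type":"object","properties":{"motion":{"type":"array","items":{"type":"array","items":{"type":"array","items":{"type":"number"}}}},"grip_force":{"type":"number"}},"required":["motion"]}

```bash
mkdir -p pics
cat > h.py <<'E'
from cell import r
import numpy as np, cv2
from scipy.spatial.transform import Rotation as R
def tool():
    o=r.get_obs(); T=np.eye(4); T[:3,:3]=R.from_rotvec(o['ee_rot']).as_matrix(); T[:3,3]=o['tool_pos']; return T
def cam(n):
    m=r.camera_model(n)
    E=np.array(m['extrinsics']) if 'extrinsics' in m else tool()@np.array(m['tool_from_camera'])
    return m,E
def back(n,px,z,mE=None):
    m,E=mE or cam(n); d=E[:3,:3]@np.array([(px[0]-m['cx'])/m['fx'],(px[1]-m['cy'])/m['fy'],1]); o=E[:3,3]
    return o+d*(z-o[2])/d[2]
def proj(n,p,mE=None):
    m,E=mE or cam(n); q=np.linalg.inv(E)@np.append(p,1); return np.array([m['fx']*q[0]/q[2]+m['cx'],m['fy']*q[1]/q[2]+m['cy']])
def pin(name,c,z,k=1):
    return [(round(d['conf'],2),np.round(np.array(d['centre'])*[640,480]).astype(int).tolist(),np.round(back(c,np.array(d['centre'])*[640,480],z),3).tolist()) for d in r.pinpoint(name,c)[:k]]
E
python3 - <<'E'
from h import *
np.set_printoptions(precision=3,suppress=True)
for c in('side','top'):
    cv2.imwrite(f'pics/{c}0.png',r.get_image(c)); m,E=cam(c); print(c,m['fx'],E)
for n,z,k in [('jig',0,1),('slot',.008,1),('wedge_lug',.065,1),('cock_pivot',.087,1),('cock_tip',.087,1),('tray',0,1),('heel0',0,8),('done0',.008,8),('tin',0,1),('cone0',0,3),('spool',0,1),('hammer',0,1),('brush',0,1),('awl',0,1)]:
    print(n,pin(n,'top',z,k))
o=r.get_obs();print(tool(),o['opening'],o['time_s'],r.camera_model('wrist'))
E
```

```text
side 590.1236677964285 [[-0.773 -0.416  0.478 -0.106]
 [-0.634  0.5   -0.59   0.767]
 [ 0.006 -0.759 -0.651  0.947]
 [ 0.     0.     0.     1.   ]]
top 602.5859700960913 [[-0.007 -0.997  0.076  0.416]
 [-1.     0.008  0.015 -0.025]
 [-0.016 -0.076 -0.997  1.541]
 [ 0.     0.     0.     1.   ]]
jig [(0.74, [324, 211], [0.618, -0.026, 0.0])]
slot [(0.68, [326, 193], [0.662, -0.03, 0.008])]
wedge_lug [(0.6, [318, 303], [0.382, -0.008, 0.065])]
cock_pivot [(0.57, [453, 250], [0.509, -0.334, 0.087])]
cock_tip [(0.88, [453, 295], [0.4, -0.333, 0.087])]
tray [(0.86, [185, 262], [0.489, 0.332, 0.0])]
heel0 [(0.78, [289, 282], [0.437, 0.067, 0.0]), (0.71, [239, 283], [0.435, 0.193, 0.0]), (0.51, [339, 284], [0.43, -0.063, 0.0]), (0.51, [391, 284], [0.429, -0.194, 0.0])]
done0 [(0.87, [354, 193], [0.662, -0.102, 0.008]), (0.67, [241, 282], [0.437, 0.187, 0.008]), (0.64, [322, 190], [0.671, -0.019, 0.008]), (0.59, [300, 192], [0.667, 0.037, 0.008]), (0.45, [455, 250], [0.513, -0.358, 0.008]), (0.26, [214, 176], [0.711, 0.259, 0.008])]
tin [(0.71, [321, 300], [0.389, -0.014, 0.0])]
cone0 [(0.92, [415, 186], [0.682, -0.26, 0.0]), (0.86, [214, 175], [0.713, 0.259, 0.0])]
spool [(0.69, [330, 145], [0.79, -0.042, 0.0])]
hammer [(0.66, [499, 213], [0.608, -0.474, 0.0])]
brush [(0.85, [440, 339], [0.289, -0.315, 0.0])]
awl [(0.71, [192, 338], [0.296, 0.313, 0.0])]
[[-0.965  0.     0.264  0.138]
 [-0.264 -0.    -0.965 -0.506]
 [-0.    -1.     0.     0.239]
 [ 0.     0.     0.     1.   ]] 0.08543316771877434 0.8 {'fx': 393.2496318044625, 'fy': 393.2496318044625, 'cx': 322.9123512443542, 'cy': 238.55846826856256, 'tool_from_camera': array([[ 0.   ,  0.966,  0.259, -0.065],
       [-0.001, -0.259,  0.966, -0.134],
       [ 1.   , -0.   ,  0.001,  0.   ],
       [ 0.   ,  0.   ,  0.   ,  1.   ]])}
```

View pics/top0.png

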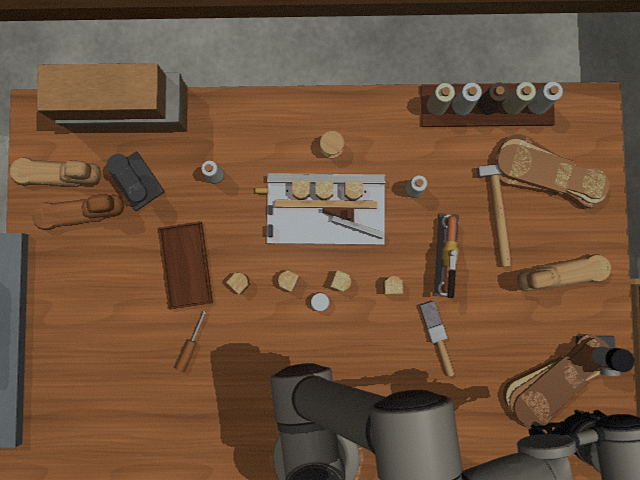

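View pics/side0.png

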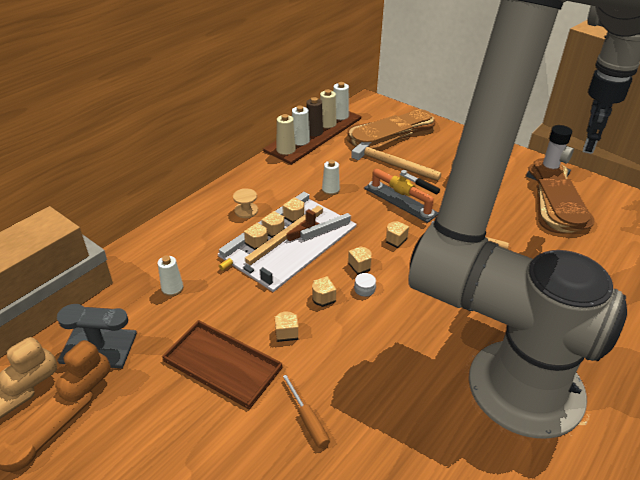

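The top picture shows the jig at (326,209) with three finished blocks at (300/324/354,190). Four new blocks lie in a row at y≈283. The cock is at (450,255) with its handle towards the robot (open), and the tray is at (185,265). Next I turn the jaws along world x and go above the cock.

Call:
{"method": "arm_command", "body": {"motion": [[[-1, 0, 0, 0, -0.145], [-1, 0, 0, 0, -0.145], [-1, 0, 0, 0, -0.145], [-1, 0, 0, 0, -0.145], [-1, 0, 0, 0, -0.145], [-1, 0, 0, 0, -0.145], [-1, 0, 0, 0, -0.145], [-1, 0, 0, 0, -0.145], [-1, 0, 0, 0, -0.145]]]}}

```text
time_s: 1.7
tool_pos: [0.1384, -0.5065, 0.2393]
ee_rot: [-1.213, 1.204, -1.204]
ft_force: [0.7, 0.4, 0.4]
opening: -0.0
```

Call:
{"method": "arm_command", "body": {"motion": [[[-1, -15, 0, 40, 0], [-1, -15, 0, 40, 0], [-1, -15, 0, 40, 0], [-1, -15, 0, 40, 0], [-1, -15, 0, 40, 0], [-1, -15, 0, 40, 0], [-1, -15, 0, 40, 0], [-1, -15, 0, 35, 0], [-1, 0, 0, 0, 0], [-1, 0, 0, 0, 0]]]}}

```text
time_s: 2.7
tool_pos: [0.4538, -0.3856, 0.2389]
ee_rot: [-1.211, 1.208, -1.207]
ft_force: [-0.8, 0.5, -0.2]
opening: 0.0
```

Run:
```python
from h import *
np.set_printoptions(precision=3,suppress=True)
cv2.imwrite('pics/w1.png',r.get_image('wrist'))
print(tool(), r.get_obs()['joint_pos'], r.get_obs()['ft_force'])
for n,z in (('cock_pivot',.087),('cock_tip',.087)): print(n,pin(n,'wrist',z,2))
```

```text
[[ 0.001 -0.001  1.     0.453]
 [-1.     0.     0.001 -0.386]
 [-0.    -1.    -0.001  0.239]
 [ 0.     0.     0.     1.   ]] [-0.834  0.473  1.32  -0.001  1.349 -0.836] [-0.215 -0.02  -0.078]
cock_pivot [(0.91, [392, 155], [0.501, -0.337, 0.087])]
cock_tip [(0.79, [242, 142], [0.395, -0.328, 0.087])]
```

View pics/w1.png

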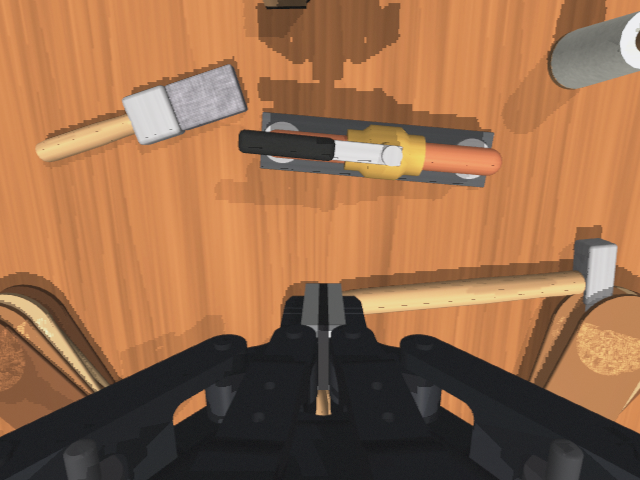

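The wrist picture shows the cock pivot at (392,155) and the sleeve end at (242,142). The handle is in line with the pipe, which is yawed about -5°.

Run:
```python
import numpy as np
P=np.array([.503,-.336]); last=np.array([.4538,-.3856])
for s in [0,15,30,45,60,75,90,95]:
    a=np.pi-.085-np.radians(s); u=np.array([np.cos(a),np.sin(a)]); v=np.array([np.sin(a),-np.cos(a)])
    d=.008+.0145*abs(v[0])+.011*abs(v[1]); c=P+.08*u-d*v; e=c-last; last=c
    print(s,c.round(3),'tool x,z mm',np.round([-e[1]*1e3,e[0]*1e3],1))
```

```text
0 [ 0.422 -0.349] tool x,z mm [-36.3 -32.2]
15 [ 0.42  -0.331] tool x,z mm [-18.6  -1.7]
30 [ 0.423 -0.311] tool x,z mm [-19.7   3. ]
45 [ 0.431 -0.292] tool x,z mm [-19.3   8.5]
60 [ 0.446 -0.275] tool x,z mm [-17.2  14.2]
75 [ 0.465 -0.262] tool x,z mm [-13.   19.4]
90 [ 0.486 -0.254] tool x,z mm [-7.2 21.4]
95 [ 0.493 -0.253] tool x,z mm [-1.3  6.4]
```

Call:
{"method": "arm_command", "body": {"motion": [[[-1, 0, 45, -15, 0], [-1, 0, 45, -15, 0], [-1, 0, 45, -2, 0], [-1, 0, 20, 0, 0], [-1, 0, 0, 0, 0]]]}}

```text
time_s: 3.35
tool_pos: [0.4188, -0.3854, 0.0814]
ee_rot: [-1.208, 1.216, -1.204]
ft_force: [-0.4, 0.2, 0.8]
opening: 0.0001
```

Call:
{"method": "arm_command", "body": {"motion": [[[-1, -30, 0, 0, 0], [-1, -12, 0, 0, 0], [-1, -12, 0, -2, 0], [-1, -10, 0, 1, 0], [-1, -10, 0, 2, 0], [-1, -10, 0, 4, 0], [-1, -9, 0, 5, 0], [-1, -9, 0, 7, 0], [-1, -8, 0, 8, 0], [-1, -7, 0, 9, 0], [-1, -6, 0, 10, 0], [-1, 0, 0, 0, 0]]]}}

```text
time_s: 4.55
tool_pos: [0.4664, -0.2618, 0.084]
ee_rot: [-1.21, 1.208, -1.207]
ft_force: [0.0, -0.2, -0.2]
opening: 0.0
```

Call:
{"method": "arm_command", "body": {"motion": [[[-1, -4, 0, 10, 0], [-1, -3, 0, 11, 0], [-1, -1, 0, 6, 0], [-1, 0, 0, 2, 0], [-1, 0, 0, 0, 0]]]}}

```text
time_s: 5.05
tool_pos: [0.4872, -0.2556, 0.0838]
ee_rot: [-1.22, 1.221, -1.199]
ft_force: [-33.4, -8.8, 16.1]
opening: -0.0003
```

Run:
```python
from h import *
print(r.get_obs()['ft_force'])
for c in('top','wrist'):
    r.get_image(c)
    for n,z in (('cock_pivot',.087),('cock_tip',.087)): print(n,pin(n,c,z,2))
```

```text
[-33.42988665  -8.81476047  16.12584218]
cock_pivot []
cock_tip []
cock_pivot []
cock_tip [(0.74, [390, 254], [0.51, -0.232, 0.087])]
```

Shut against its stop (33 N felt, tip now at +y). I back off, rise, and look over the jig.

Call:
{"method": "arm_command", "body": {"motion": [[[-1, 0, 0, -35, 0], [-1, 0, -45, 0, 0], [-1, 0, -45, 0, 0], [-1, -35, -45, 15, 0], [-1, -45, -45, 20, 0], [-1, -45, -40, 20, 0], [-1, -45, 0, 20, 0], [-1, -45, 0, 20, 0], [-1, -45, 0, 20, 0], [-1, 0, 0, 10, 0], [-1, 0, 0, 0, 0], [-1, 0, 0, 0, 0]]]}}

```text
time_s: 6.55
tool_pos: [0.5724, -0.0217, 0.2774]
ee_rot: [-1.21, 1.209, -1.209]
ft_force: [0.7, 0.3, -0.3]
opening: -0.0001
```

Run:
```python
from h import *
np.set_printoptions(precision=3,suppress=True)
cv2.imwrite('pics/w2.png',r.get_image('wrist'))
print(tool())
for n,z,k in [('jig',0,1),('slot',.008,1),('wedge_lug',.065,2),('heel0',0.0,8),('done0',.008,8),('tin',0,1)]: print(n,pin(n,'wrist',z,k))
r.get_image('top'); print(pin('cock_tip','top',.087))
```

```text
[[-0.    -0.001  1.     0.572]
 [-1.    -0.    -0.    -0.022]
 [ 0.    -1.    -0.001  0.278]
 [ 0.     0.     0.     1.   ]]
jig [(0.61, [366, 205], [0.617, -0.032, 0.0])]
slot []
wedge_lug [(0.78, [356, 277], [0.602, -0.088, 0.065]), (0.46, [520, 220], [0.75, -0.034, 0.065])]
heel0 [(0.97, [197, 239], [0.435, -0.068, 0.0]), (0.79, [197, 349], [0.424, -0.202, 0.0]), (0.63, [191, 106], [0.44, 0.069, 0.0])]
done0 [(0.85, [416, 148], [0.665, 0.028, 0.008]), (0.84, [413, 198], [0.666, -0.023, 0.008])]
tin [(0.8, [145, 186], [0.385, -0.011, 0.0])]
[(0.82, [410, 250], [0.51, -0.233, 0.087])]
```

View pics/w2.png

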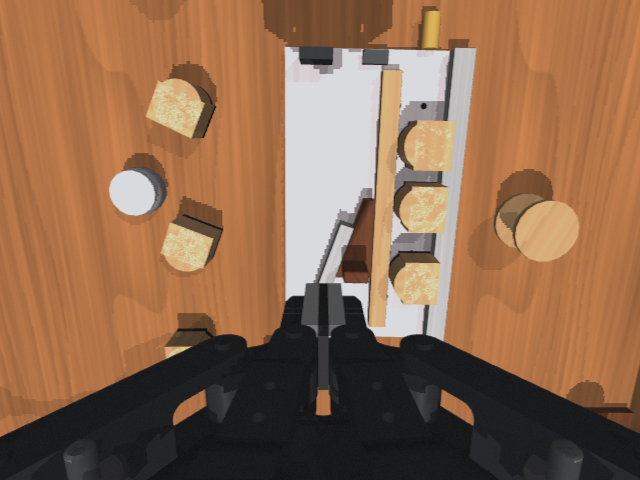

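Run:
```python
from h import *
np.set_printoptions(precision=3,suppress=True)
mE=cam('wrist')
for n,p,z in [('bed',(286,48),.008),('bed',(286,297),.008),('bar-l',(384,70),.024),('bar-r',(402,70),.024),('bar-l',(370,325),.024),('bar-r',(385,325),.024),('fence-in',(455,48),.024),('fence-out',(475,48),.024),('fencein',(432,335),.024),
 ('lugtop c',(355,268),.065),('lug L',(342,270),.065),('lug R',(369,270),.065),('d0a',(405,121),.048),('d0b',(454,171),.048),('d1',(399,186),.048),('d1',(447,232),.048),('d2',(393,252),.048),('d2',(439,304),.048)]:
    print(n,back('wrist',p,z,mE))
```

```text
bed [0.537 0.121 0.008]
bed [ 0.531 -0.132  0.008]
bar-l [0.628 0.099 0.024]
bar-r [0.645 0.099 0.024]
bar-l [ 0.623 -0.158  0.024]
bar-r [ 0.64  -0.158  0.024]
fence-in [0.692 0.118 0.024]
fence-out [0.71  0.118 0.024]
fencein [ 0.692 -0.17   0.024]
lugtop c [ 0.602 -0.078  0.065]
lug L [ 0.59  -0.08   0.065]
lug R [ 0.615 -0.08   0.065]
d0a [0.645 0.054 0.048]
d0b [0.692 0.01  0.048]
d1 [ 0.643 -0.004  0.048]
d1 [ 0.691 -0.048  0.048]
d2 [ 0.64  -0.068  0.048]
d2 [ 0.689 -0.123  0.048]
```

The picture shows the dark wedge lug at (355,268), the bar at about column 380, and the finished blocks at (427,148), (421,207) and (415,278), all consistent with the jig at about (0.618,-0.030), yaw -0.02. Next I draw the wedge back.

Call:
{"method": "arm_command", "body": {"motion": [[[-1, 13, 45, 15, 0], [-1, 10, 45, 15, 0], [-1, 0, 45, 0, 0], [-1, 0, 45, 0, 0], [-1, 0, 40, 0, 0], [-1, 0, 8, 0, 0], [-1, 0, 0, 0, 0]]]}}

```text
time_s: 7.7
tool_pos: [0.602, -0.0441, 0.049]
ee_rot: [-1.211, 1.21, -1.207]
ft_force: [-0.0, -0.2, 0.5]
opening: -0.0
```

Call:
{"method": "arm_command", "body": {"motion": [[[-1, 8, 0, 0, 0], [-1, 8, 0, 0, 0], [-1, 8, 0, -2, 0], [-1, 8, 0, -3, 0], [-1, 8, 0, -3, 0], [-1, 8, 0, -3, 0], [-1, 0, 0, 0, 0]]]}}

```text
time_s: 8.4
tool_pos: [0.5909, -0.0934, 0.0498]
ee_rot: [-1.21, 1.209, -1.209]
ft_force: [-0.7, -0.6, 0.3]
opening: -0.0001
```

Call:
{"method": "arm_command", "body": {"motion": [[[-1, 8, 0, -3, 0], [-1, 8, 0, -3, 0], [-1, 8, 0, -3, 0], [-1, 6, 0, -2, 0], [-1, 0, 0, 0, 0]]]}}

```text
time_s: 8.9
tool_pos: [0.58, -0.1232, 0.0496]
ee_rot: [-1.21, 1.21, -1.209]
ft_force: [0.3, -1.0, 0.7]
opening: -0.0002
```

Call:
{"method": "arm_command", "body": {"motion": [[[-1, 6, 0, -2, 0], [-1, 4, 0, -1, 0], [-1, 3, 0, -1, 0], [-1, 0, 0, 0, 0]]]}}

```text
time_s: 9.3
tool_pos: [0.5794, -0.1243, 0.0494]
ee_rot: [-1.195, 1.212, -1.2]
ft_force: [18.9, 47.6, -1.1]
opening: 0.0001
```

Run:
```python
from h import *
im=r.get_image('top'); print(r.get_obs()['ft_force'],pin('wedge_lug','top',.065))
a=cv2.resize(im[150:310,220:480],None,fx=3,fy=3); cv2.imwrite('pics/t2.png',a)
```

```text
[17.87815842 46.73764313 -1.26168521] []
```

View pics/t2.png

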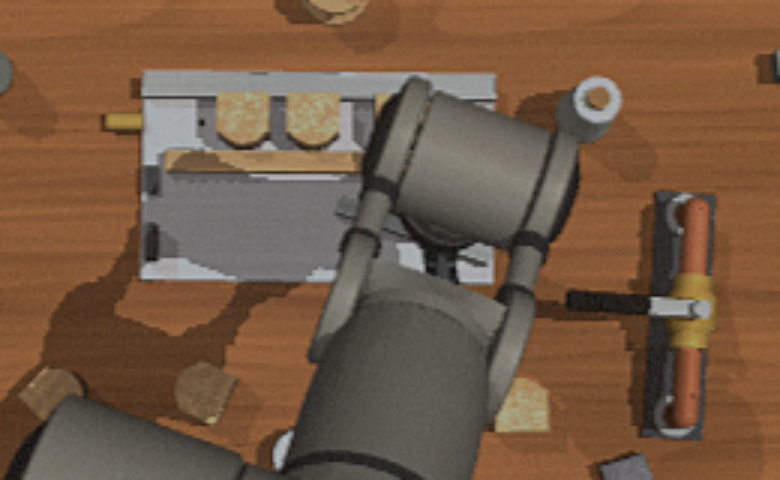

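The wedge is against its back stop (47 N, about 66 mm of travel) and the picture shows the cock handle at (610,302) across the pipe. Next I look at the finished blocks from above.

Call:
{"method": "arm_command", "body": {"motion": [[[-1, -20, 0, 0, 0], [-1, 0, -40, 0, 0], [0, 0, -50, 0, 0], [1, -10, -50, 0, 0], [1, -40, -50, 45, 0], [1, -40, 0, 45, 0], [1, -20, 0, 0, 0], [1, 0, 0, 0, 0], [1, 0, 0, 0, 0]]]}}

```text
time_s: 10.3
tool_pos: [0.642, -0.0268, 0.2201]
ee_rot: [-1.212, 1.209, -1.208]
ft_force: [-0.6, 0.7, -0.1]
opening: 0.0851
```

Run:
```python
from h import *
np.set_printoptions(precision=3,suppress=True)
im=r.get_image('wrist'); cv2.imwrite('pics/w3.png',im)
print(tool())
for n,z,k in [('jig',0,1),('wedge_lug',.065,2),('done0',.008,8)]: print(n,pin(n,'wrist',z,k))
print([ (round(d['conf'],2),np.round(np.array(d['bbox'])*[640,480,640,480])) for d in r.search_frame('done0','wrist')])
r.get_image('top'); print(pin('wedge_lug','top',.065),pin('done0','top',.008,6),pin('heel0','top',0,6),pin('tray','top',0))
```

```text
[[ 0.001 -0.001  1.     0.642]
 [-1.    -0.001  0.001 -0.027]
 [ 0.001 -1.    -0.001  0.22 ]
 [ 0.     0.     0.     1.   ]]
jig [(0.96, [297, 212], [0.618, -0.033, 0.0])]
wedge_lug [(0.95, [254, 358], [0.584, -0.144, 0.065]), (0.57, [40, 191], [0.433, -0.004, 0.065])]
done0 [(0.85, [353, 143], [0.668, 0.029, 0.008]), (0.81, [350, 207], [0.666, -0.027, 0.008]), (0.72, [344, 285], [0.662, -0.101, 0.008])]
[(0.74, array([322., 262., 377., 328.])), (0.66, array([325., 181., 381., 245.])), (0.6, array([328., 112., 386., 171.]))]
[(0.73, [369, 220], [0.585, -0.137, 0.065])] [(0.57, [300, 192], [0.667, 0.037, 0.008]), (0.48, [355, 193], [0.662, -0.105, 0.008])] [(0.83, [238, 281], [0.44, 0.198, 0.0]), (0.76, [343, 283], [0.433, -0.072, 0.0]), (0.69, [393, 284], [0.43, -0.2, 0.0])] [(0.62, [187, 263], [0.486, 0.328, 0.0])]
```

View pics/w3.png

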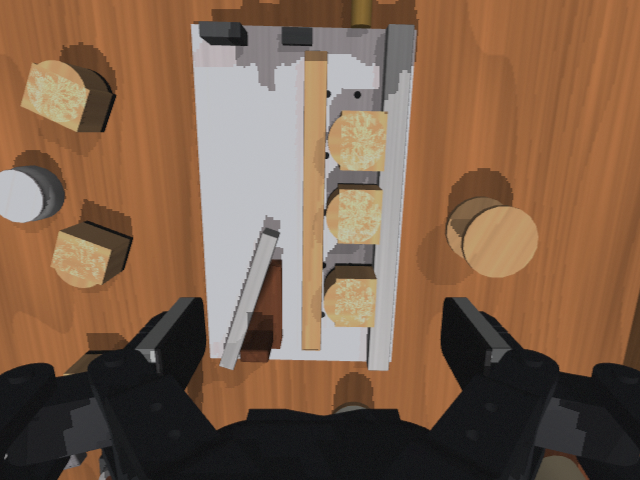

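The picture shows the finished blocks' tops at (360,140), (357,213) and (351,302), and the wedge drawn back with its lug at (262,330). The network positions agree. Next I grasp the first finished block.

Call:
{"method": "arm_command", "body": {"motion": [[[1, -28, 0, 12, 0], [1, -28, 0, 13, 0], [1, 0, 40, 0, 0], [1, 0, 40, 0, 0], [1, 0, 40, 0, 0], [1, 0, 35, 0, 0], [1, 0, 0, 0, 0]]], "grip_force": 40}}

```text
time_s: 11.5
tool_pos: [0.6639, 0.0297, 0.0601]
ee_rot: [-1.217, 1.217, -1.203]
ft_force: [-0.3, 0.3, -0.4]
opening: 0.0861
```

Call:
{"method": "arm_command", "body": {"motion": [[[1, 0, 15, 3, 0], [1, 0, 8, 0, 0], [1, 0, 0, 0, 0], [-0.1, 0, 0, 0, 0], [-0.1, 0, 0, 0, 0], [-0.1, 0, 0, 0, 0], [-0.1, 0, 0, 0, 0]]]}}

```text
time_s: 12.2
tool_pos: [0.668, 0.0296, 0.0431]
ee_rot: [-1.214, 1.212, -1.206]
ft_force: [-8.9, -0.5, 6.6]
opening: 0.0454
```

Call:
{"method": "arm_command", "body": {"motion": [[[-0.1, 0, -2, 0, 0], [-0.1, 0, 0, -7, 0], [-0.1, 0, 0, -7, 0], [-0.1, 0, 0, -7, 0], [-0.1, 0, 0, 0, 0]]]}}

```text
time_s: 12.7
tool_pos: [0.6484, 0.0296, 0.0448]
ee_rot: [-1.21, 1.209, -1.208]
ft_force: [0.3, -0.9, 0.1]
opening: 0.0424
```

Call:
{"method": "arm_command", "body": {"motion": [[[-0.1, 0, -20, 0, 0], [-0.1, 0, -40, 0, 0], [-0.1, 0, -40, 0, 0], [-0.1, -30, -20, -10, 0], [-0.1, -34, -20, -10, 0], [-0.1, -34, 0, -10, 0], [-0.1, -34, 0, -10, 0], [-0.1, -34, 0, -10, 0], [-0.1, -34, 0, -10, 0], [-0.1, -34, 0, -10, 0], [-0.1, -34, 0, -10, 0], [-0.1, 0, 0, 0, 0]]]}}

```text
time_s: 13.9
tool_pos: [0.5673, 0.3016, 0.1844]
ee_rot: [-1.212, 1.206, -1.204]
ft_force: [-0.2, -0.4, -0.4]
opening: 0.0423
```

Run:
```python
from h import *
np.set_printoptions(precision=3,suppress=True)
im=r.get_image('wrist'); cv2.imwrite('pics/w4.png',im)
print(tool()[:3,3],r.get_obs()['opening'],r.get_obs()['time_s'],r.get_obs()['joint_pos'][5])
print(pin('tray','wrist',0),pin('done0','wrist',.12,2))
im=r.get_image('top');print(pin('tray','top',0),pin('heel0','top',0,5),pin('wedge_lug','top',.065))
```

```text
[0.568 0.299 0.184] 0.04220504385185225 13.95 0.36122602309646995
[(0.8, [219, 182], [0.484, 0.324, 0.0])] [(0.9, [320, 274], [0.567, 0.289, 0.12])]
[(0.64, [452, 252], [0.509, -0.351, 0.0])] [(0.75, [390, 282], [0.433, -0.192, 0.0]), (0.59, [240, 283], [0.435, 0.192, 0.0]), (0.59, [341, 283], [0.431, -0.066, 0.0]), (0.53, [286, 280], [0.442, 0.073, 0.0])] [(0.54, [372, 218], [0.59, -0.143, 0.065])]
```

View pics/w4.png

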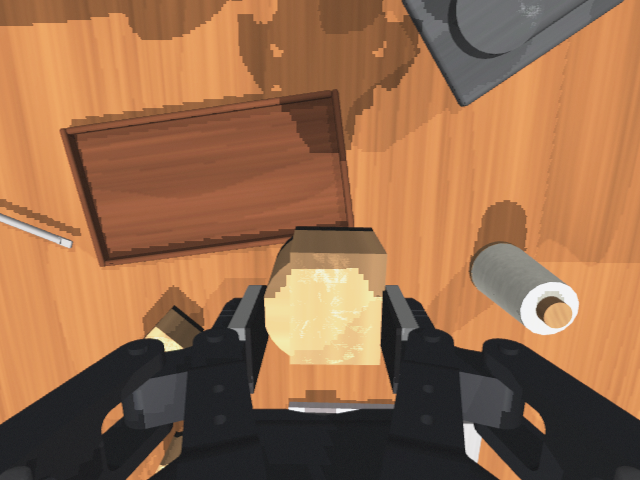

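The block is held upright at (325,310). The tray rim corners are at (64,130), (337,92), (353,225) and (101,264).

Run:
```python
from h import *
np.set_printoptions(precision=3,suppress=True)
c=np.array([back('wrist',p,.016)[:2] for p in [(64,130),(337,92),(353,225),(101,264)]])
m=c.mean(0); d=(c[1]+c[2]-c[0]-c[3])/2; y=np.arctan2(d[1],d[0]); print(c,m,np.linalg.norm(d),y)
for t in(.068,0,-.068): print(m+t*np.array([np.cos(y),np.sin(y)]))
print(tool()[:3,3])
```

```text
[[0.377 0.363]
 [0.58  0.39 ]
 [0.593 0.291]
 [0.389 0.258]] [0.485 0.326] 0.20530188995863924 0.1435486137890189
[0.552 0.335]
[0.485 0.326]
[0.418 0.316]
[0.57  0.296 0.185]
```

Call:
{"method": "arm_command", "body": {"motion": [[[-0.1, -20, 0, -9, 0], [-0.1, -19, 0, -9, 0], [-0.1, 0, 35, 0, 0], [-0.1, 0, 35, 0, 0], [-0.1, 0, 35, 0, 0], [-0.1, 0, 0, 0, 0], [-0.1, 0, 0, 0, 0]]]}}

```text
time_s: 14.95
tool_pos: [0.5517, 0.3359, 0.08]
ee_rot: [-1.21, 1.209, -1.209]
ft_force: [-0.3, -0.4, 0.1]
opening: 0.0424
```

Call:
{"method": "arm_command", "body": {"motion": [[[-0.1, 0, 25, 0, 0], [-0.1, 0, 13, 0, 0], [-0.1, 0, 2, 0, 0], [-0.1, 0, 0, 0, 0], [0.3, 0, 0, 0, 0], [0.3, 0, 0, 0, 0], [0.3, 0, 0, 0, 0]]]}}

```text
time_s: 15.65
tool_pos: [0.5514, 0.3365, 0.0402]
ee_rot: [-1.209, 1.208, -1.209]
ft_force: [-0.4, 0.2, -0.5]
opening: 0.0556
```

Call:
{"method": "arm_command", "body": {"motion": [[[0.3, 0, -30, 0, 0], [0.3, 0, -40, 0, 0], [1, 0, -40, 0, 0], [1, 34, -20, 10, 0], [1, 34, 0, 11, 0], [1, 34, 0, 11, 0], [1, 34, 0, 11, 0], [1, 34, 0, 12, 0], [1, 34, 0, 12, 0], [1, 34, 0, 12, 0], [1, 34, 0, 12, 0], [1, 0, 0, 0, 0]]]}}

```text
time_s: 16.85
tool_pos: [0.6438, 0.0599, 0.1697]
ee_rot: [-1.208, 1.211, -1.214]
ft_force: [-0.3, 0.5, 0.0]
opening: 0.0855
```

Run:
```python
from h import *
np.set_printoptions(precision=3,suppress=True)
r.get_image('wrist'); print(pin('done0','wrist',.008,4)); r.get_image('top'); print(pin('done0','top',.008,5), tool()[:3,3])
```

```text
[(0.69, [347, 402], [0.663, -0.099, 0.008]), (0.59, [353, 322], [0.667, -0.022, 0.008]), (0.37, [28, 37], [0.441, 0.192, 0.008])]
[(0.86, [324, 194], [0.661, -0.026, 0.008]), (0.8, [183, 237], [0.553, 0.338, 0.008]), (0.73, [356, 192], [0.665, -0.106, 0.008])] [0.642 0.065 0.17 ]
```

Call:
{"method": "arm_command", "body": {"motion": [[[1, 30, 0, 8, 0], [1, 30, 0, 8, 0], [1, 29, 0, 8, 0], [1, 0, 40, 0, 0], [1, 0, 40, 0, 0], [1, 0, 10, 0, 0], [1, 0, 0, 0, 0], [1, 0, 0, 0, 0]]]}}

```text
time_s: 17.85
tool_pos: [0.6677, -0.0237, 0.0816]
ee_rot: [-1.209, 1.205, -1.209]
ft_force: [0.2, -0.4, -0.3]
opening: 0.0851
```

Call:
{"method": "arm_command", "body": {"motion": [[[1, 0, 25, -1, 0], [1, 2, 14, 0, 0], [1, 0, 0, 0, 0], [-0.1, 0, 0, 0, 0], [-0.1, 0, 0, 0, 0], [-0.1, 0, 0, 0, 0], [-0.1, 0, 0, 0, 0], [-0.1, 0, 0, 0, 0]]]}}

```text
time_s: 18.65
tool_pos: [0.666, -0.0266, 0.0421]
ee_rot: [-1.209, 1.207, -1.21]
ft_force: [-2.6, 0.3, 5.4]
opening: 0.0427
```

Call:
{"method": "arm_command", "body": {"motion": [[[-0.1, 0, -10, -2, 0], [-0.1, 0, -40, 0, 0], [-0.1, 0, -40, 0, 0], [-0.1, -30, -30, -15, 0], [-0.1, -32, 0, -17, 0], [-0.1, -32, 0, -17, 0], [-0.1, -32, 0, -17, 0], [-0.1, -32, 0, -17, 0], [-0.1, -32, 0, -17, 0], [-0.1, -32, 0, -17, 0], [-0.1, -32, 0, -17, 0], [-0.1, -32, 0, -17, 0]]]}}

```text
time_s: 19.85
tool_pos: [0.5114, 0.2606, 0.1614]
ee_rot: [-1.209, 1.208, -1.209]
ft_force: [1.1, 0.2, -0.4]
opening: 0.0425
```

Call:
{"method": "arm_command", "body": {"motion": [[[-0.1, -30, 0, -15, 0], [-0.1, 0, 0, 0, 0], [-0.1, 0, 0, 0, 0]]]}}

```text
time_s: 20.15
tool_pos: [0.497, 0.2898, 0.1612]
ee_rot: [-1.21, 1.206, -1.208]
ft_force: [0.3, 0.7, -1.2]
opening: 0.0423
```

Call:
{"method": "arm_command", "body": {"motion": [[[-0.1, -18, 0, -6, 0], [-0.1, -18, 0, -6, 0], [-0.1, 0, 40, 0, 0], [-0.1, 0, 40, 0, 0], [-0.1, 0, 0, 0, 0], [-0.1, 0, 0, 0, 0]]]}}

```text
time_s: 20.75
tool_pos: [0.4859, 0.3245, 0.0811]
ee_rot: [-1.21, 1.21, -1.21]
ft_force: [0.6, 0.2, 0.9]
opening: 0.0429
```

Call:
{"method": "arm_command", "body": {"motion": [[[-0.1, 0, 25, 0, 0], [-0.1, 0, 14, 0, 0], [-0.1, 0, 2, 0, 0], [-0.1, 0, 0, 0, 0], [0.3, 0, 0, 0, 0], [0.3, 0, 0, 0, 0], [0.3, 0, 0, 0, 0]]]}}

```text
time_s: 21.45
tool_pos: [0.4856, 0.3256, 0.0404]
ee_rot: [-1.208, 1.208, -1.209]
ft_force: [0.5, -0.1, -0.1]
opening: 0.0555
```

Call:
{"method": "arm_command", "body": {"motion": [[[0.3, 0, -30, 0, 0], [0.3, 0, -40, 0, 0], [1, 0, -40, 0, 0], [1, 32, -20, 14, 0], [1, 32, 0, 14, 0], [1, 32, 0, 14, 0], [1, 32, 0, 14, 0], [1, 32, 0, 14, 0], [1, 32, 0, 14, 0], [1, 32, 0, 14, 0], [1, 32, 0, 14, 0], [1, 32, 0, 14, 0]]]}}

```text
time_s: 22.65
tool_pos: [0.6119, 0.0361, 0.1701]
ee_rot: [-1.209, 1.208, -1.209]
ft_force: [1.0, 0.3, -0.6]
opening: 0.0852
```

Call:
{"method": "arm_command", "body": {"motion": [[[1, 32, 0, 14, 0], [1, 32, 0, 14, 0], [1, 32, 0, 14, 0], [1, 32, 0, 10, 0], [1, 0, 0, 0, 0], [1, 0, 0, 0, 0]]]}}

```text
time_s: 23.25
tool_pos: [0.6634, -0.0909, 0.1695]
ee_rot: [-1.209, 1.21, -1.209]
ft_force: [-0.1, 0.2, -0.3]
opening: 0.0858
```

Call:
{"method": "arm_command", "body": {"motion": [[[1, 8, 40, 2, 0], [1, 0, 40, 0, 0], [1, 0, 30, 0, 0], [1, 0, 17, 0, 0], [1, 0, 0, 0, 0], [1, 0, 0, 0, 0], [-0.1, 0, 0, 0, 0], [-0.1, 0, 0, 0, 0], [-0.1, 0, 0, 0, 0], [-0.1, 0, 0, 0, 0], [-0.1, 0, 0, 0, 0]]]}}

```text
time_s: 24.35
tool_pos: [0.6646, -0.0984, 0.0439]
ee_rot: [-1.211, 1.21, -1.208]
ft_force: [-6.5, 0.2, 6.9]
opening: 0.0427
```

Call:
{"method": "arm_command", "body": {"motion": [[[-0.1, 0, -10, -2, 0], [-0.1, 0, -40, 0, 0], [-0.1, 0, -40, 0, 0], [-0.1, -30, -35, -15, 0], [-0.1, -32, 0, -18, 0], [-0.1, -32, 0, -18, 0], [-0.1, -32, 0, -18, 0], [-0.1, -32, 0, -18, 0], [-0.1, -32, 0, -18, 0], [-0.1, -32, 0, -18, 0], [-0.1, -32, 0, -18, 0], [-0.1, -32, 0, -18, 0]]]}}

```text
time_s: 25.55
tool_pos: [0.5038, 0.1886, 0.1687]
ee_rot: [-1.208, 1.207, -1.209]
ft_force: [-0.2, 0.0, -0.1]
opening: 0.0423
```

Call:
{"method": "arm_command", "body": {"motion": [[[-0.1, -32, 0, -18, 0], [-0.1, -32, 0, -18, 0], [-0.1, -32, 0, -18, 0], [-0.1, -32, 0, -18, 0], [-0.1, 0, 0, 0, 0], [-0.1, 0, 0, 0, 0]]]}}

```text
time_s: 26.15
tool_pos: [0.4321, 0.3158, 0.1684]
ee_rot: [-1.209, 1.206, -1.207]
ft_force: [0.6, 0.3, -1.2]
opening: 0.0426
```

Call:
{"method": "arm_command", "body": {"motion": [[[-0.1, 0, 30, -14, 0], [-0.1, 0, 40, 0, 0], [-0.1, 0, 30, 0, 0], [-0.1, 0, 20, 0, 0], [-0.1, 0, 7, 0, 0], [-0.1, 0, 0, 0, 0], [-0.1, 0, 0, 0, 0], [0.3, 0, 0, 0, 0], [0.3, 0, 0, 0, 0], [0.3, 0, 0, 0, 0]]]}}

```text
time_s: 27.15
tool_pos: [0.4185, 0.3152, 0.0409]
ee_rot: [-1.209, 1.208, -1.209]
ft_force: [-0.2, 0.3, 0.4]
opening: 0.0553
```

Call:
{"method": "arm_command", "body": {"motion": [[[0.3, 0, -30, 0, 0], [0.3, 0, -40, 0, 0], [1, 0, -40, 0, 0], [1, 25, -50, 4, 0], [1, 25, -20, 0, 0], [1, 25, 0, 0, 0], [1, 25, 0, 0, 0], [1, 15, 0, 0, 0], [1, 0, 0, 0, 0], [1, 0, 0, 0, 0]]]}}

```text
time_s: 28.15
tool_pos: [0.422, 0.2032, 0.2155]
ee_rot: [-1.209, 1.209, -1.209]
ft_force: [0.2, -0.2, -0.2]
opening: 0.0854
```

Run:
```python
from h import *
np.set_printoptions(precision=3,suppress=True)
im=r.get_image('wrist'); cv2.imwrite('pics/w5.png',im); print(tool(), pin('heel0','wrist',0,5)); r.get_image('top'); print(pin('done0','top',.008,6),pin('heel0','top',0,6),pin('slot','top',.008))
```

```text
[[ 0.001  0.     1.     0.422]
 [-1.     0.     0.001  0.204]
 [-0.    -1.     0.     0.215]
 [ 0.     0.     0.     1.   ]] [(0.79, [336, 222], [0.433, 0.19, 0.0]), (0.66, [343, 342], [0.441, 0.068, 0.0]), (0.45, [317, 72], [0.417, 0.317, 0.0])]
[(0.69, [187, 264], [0.483, 0.327, 0.008]), (0.46, [239, 281], [0.438, 0.193, 0.008])] [(0.74, [340, 282], [0.435, -0.065, 0.0]), (0.72, [290, 283], [0.433, 0.062, 0.0]), (0.62, [389, 283], [0.43, -0.189, 0.0]), (0.53, [328, 193], [0.664, -0.037, 0.0]), (0.5, [240, 282], [0.436, 0.192, 0.0])] [(0.86, [329, 193], [0.663, -0.039, 0.008])]
```

View pics/w5.png

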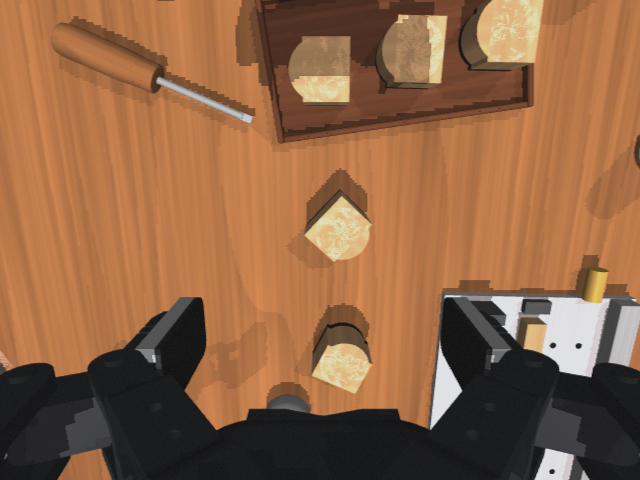

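The three finished blocks stand in the tray, at (320,70), (412,50) and (503,30). The first new block's top is at (338,230) with its flat face up-left, and the second is at (342,360).

```bash
cat >> h.py <<'E'
def heel(a,b,side=1,mE=None):
    """a,b: pixel ends of flat face's top edge; c: centre = mid + 22 mm along the D's x"""
    A,B=back('wrist',a,.04,mE)[:2],back('wrist',b,.04,mE)[:2]; e=B-A; L=np.linalg.norm(e); e/=L
    n=np.array([e[1],-e[0]])*side; ang=np.degrees(np.arctan2(e[1],e[0])); ang=(ang+90)%180-90
    print('len',L.round(3),'centre',((A+B)/2+.022*n).round(4),'jaw deg',ang.round(1),'turn rad',round(-np.radians(ang),3))
E
python3 - <<'E'
from h import *
heel((305,235),(341,196)); print(back('wrist',(305,235),.04),back('wrist',(334,261),.04),back('wrist',(371,224),.04))
print(tool()[:3,3],r.get_obs()['joint_pos'])
E
```

```text
len 0.043 centre [0.4377 0.1895] jaw deg 47.9 turn rad -0.837
[0.40698255 0.1882525  0.04      ] [0.43076256 0.1660672  0.04      ] [0.46032861 0.19751846 0.04      ]
[0.42181466 0.20356272 0.21513478] [ 2.85787165e-01  2.61689237e-01  1.71085373e+00 -3.09879844e-05
  1.16924881e+00  2.83847007e-01]
```

Call:
{"method": "arm_command", "body": {"motion": [[[1, 15, 0, 15, 0], [1, 0, 0, 0, -0.14], [1, 0, 0, 0, -0.14], [1, 0, 0, 0, -0.14], [1, 0, 40, 0, -0.14], [1, 0, 40, 0, -0.14], [1, 0, 40, 0, -0.14], [1, 0, 20, 0, 0], [1, 0, 0, 0, 0], [1, 0, 0, 0, 0]]]}}

```text
time_s: 29.45
tool_pos: [0.4372, 0.1883, 0.0756]
ee_rot: [-1.494, 0.571, -0.571]
ft_force: [0.7, -0.3, 0.8]
opening: 0.0856
```

Run:
```python
from h import *
print(tool().round(3),r.get_obs()['joint_pos'][5])
r.get_image('wrist'); print(pin('heel0','wrist',0,3))
```

```text
[[ 0.745  0.     0.667  0.437]
 [-0.667 -0.     0.745  0.188]
 [ 0.    -1.     0.     0.076]
 [ 0.     0.     0.     1.   ]] -0.5953391358296535
[(0.93, [180, 384], [0.442, 0.066, 0.0]), (0.92, [324, 254], [0.438, 0.189, 0.0])]
```

Call:
{"method": "arm_command", "body": {"motion": [[[1, 0, 25, 0, 0], [1, 0, 14, 0, 0], [1, 0, 0, 0, 0], [-0.1, 0, 0, 0, 0], [-0.1, 0, 0, 0, 0], [-0.1, 0, 0, 0, 0], [-0.1, 0, 0, 0, 0], [-0.1, 0, 0, 0, 0]]]}}

```text
time_s: 30.35
tool_pos: [0.4377, 0.1882, 0.0375]
ee_rot: [-1.493, 0.569, -0.572]
ft_force: [-0.3, -0.2, 6.0]
opening: 0.0428
```

Call:
{"method": "arm_command", "body": {"motion": [[[-0.1, 0, -15, 0, 0], [-0.1, 0, -40, 0, 0], [-0.1, 0, -40, 0, 0.14], [-0.1, 0, -40, 0, 0.14], [-0.1, 0, 0, 0, 0.14], [-0.1, 0, 0, 0, 0.14], [-0.1, 0, 0, 0, 0.14], [-0.1, 0, 0, 0, 0.14], [-0.1, 0, 0, 0, 0]]]}}

```text
time_s: 31.25
tool_pos: [0.4369, 0.188, 0.1717]
ee_rot: [-1.209, 1.209, -1.21]
ft_force: [-0.1, -0.1, -0.8]
opening: 0.043
```

Call:
{"method": "arm_command", "body": {"motion": [[[-0.1, 15, 0, 25, 0], [-0.1, 15, 0, 25, 0], [-0.1, 15, 0, 25, 0], [-0.1, 15, 0, 25, 0], [-0.1, 15, 0, 25, 0], [-0.1, 15, 0, 25, 0], [-0.1, 15, 0, 25, 0], [-0.1, 15, 0, 25, 0], [-0.1, 10, 0, 25, 0], [-0.1, 0, 0, 0, 0], [-0.1, 0, 0, 0, 0]]]}}

```text
time_s: 32.35
tool_pos: [0.6617, 0.0581, 0.1707]
ee_rot: [-1.211, 1.208, -1.206]
ft_force: [-1.6, -0.1, -1.1]
opening: 0.0428
```

Run:
```python
from h import *
print(tool().round(3))
cv2.imwrite('pics/w6.png',r.get_image('wrist')); print(pin('jig','wrist',0),pin('heel0','wrist',0.12,3)); r.get_image('top'); print(pin('heel0','top',0,5))
```

```text
[[ 0.003 -0.001  1.     0.662]
 [-1.     0.     0.003  0.058]
 [-0.    -1.    -0.001  0.171]
 [ 0.     0.     0.     1.   ]]
[] [(0.58, [321, 275], [0.66, 0.055, 0.12]), (0.57, [65, 359], [0.523, 0.007, 0.12])]
[(0.79, [390, 282], [0.433, -0.192, 0.0]), (0.49, [286, 182], [0.694, 0.072, 0.0]), (0.16, [327, 195], [0.659, -0.033, 0.0])]
```

View pics/w6.png

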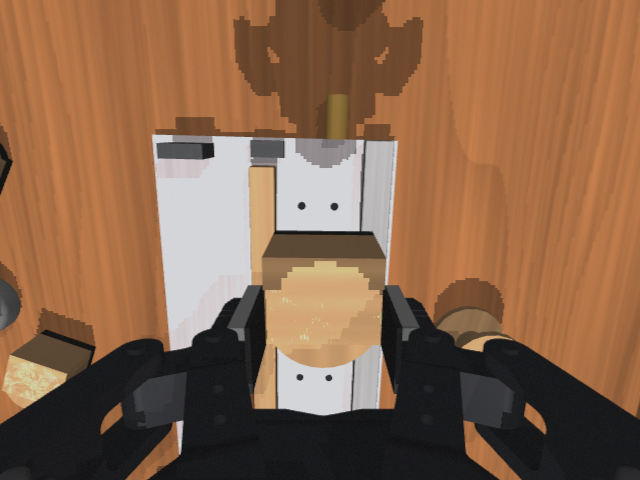

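The slot is wide open (bar at columns 249–275, fence at 361), and block A is held with its flat sides in the jaws. I place it at jig y≈+0.09.

Call:
{"method": "arm_command", "body": {"motion": [[[-0.1, 0, 40, -2, 0], [-0.1, 0, 40, 0, 0], [-0.1, 0, 25, 0, 0], [-0.1, 0, 13, 0, 0], [-0.1, 0, 5, 0, 0], [-0.1, 0, 2, 0, 0], [-0.1, 0, 0, 0, 0], [0.3, 0, 0, 0, 0], [0.3, 0, 0, 0, 0], [0.3, 0, 0, 0, 0]]]}}

```text
time_s: 33.6
tool_pos: [0.6604, 0.0582, 0.0471]
ee_rot: [-1.209, 1.207, -1.209]
ft_force: [-0.1, 0.1, -0.0]
opening: 0.0554
```

Call:
{"method": "arm_command", "body": {"motion": [[[0.3, 0, -30, 0, 0], [0.5, 0, -40, 0, 0], [1, 0, -40, 0, 0], [1, 0, -45, -20, 0], [1, -10, -20, -30, 0], [1, -10, 0, -30, 0], [1, -10, 0, -30, 0], [1, -10, 0, -30, 0], [1, -10, 0, -30, 0], [1, -10, 0, -30, 0], [1, 0, 0, -25, 0], [1, 0, 0, 0, 0]]]}}

```text
time_s: 34.8
tool_pos: [0.4323, 0.1184, 0.2218]
ee_rot: [-1.211, 1.208, -1.207]
ft_force: [-0.5, -0.1, -0.4]
opening: 0.0857
```

Run:
```python
from h import *
print(tool().round(3))
cv2.imwrite('pics/w7.png',r.get_image('wrist')); print(pin('heel0','wrist',0.0,4)); r.get_image('top'); print(pin('heel0','top',0,5))
```

```text
[[ 0.002 -0.001  1.     0.432]
 [-1.    -0.     0.002  0.118]
 [ 0.    -1.    -0.001  0.222]
 [ 0.     0.     0.     1.   ]]
[(0.91, [285, 225], [0.4, 0.1, 0.0]), (0.59, [326, 384], [0.439, -0.07, 0.0])]
[(0.8, [341, 286], [0.426, -0.066, 0.0]), (0.7, [389, 282], [0.434, -0.189, 0.0]), (0.5, [275, 297], [0.398, 0.101, 0.0])]
```

View pics/w7.png

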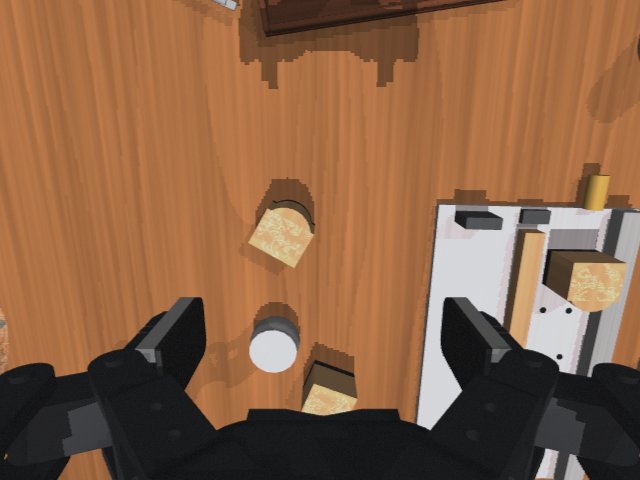

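Block A stands in the slot at (585,275). Block B has been knocked to (282,237), with the edge of its flat face from (248,241) to (295,268).

Run:
```python
from h import *
for s in(1,-1): heel((248,241),(295,268),s)
print(back('wrist',(264,203),.04),back('wrist',(313,235),.04),tool()[:3,3])
```

```text
len 0.045 centre [0.3814 0.0652] jaw deg -31.5 turn rad 0.55
len 0.045 centre [0.4044 0.1027] jaw deg -31.5 turn rad 0.55
[0.38809899 0.1278048  0.04      ] [0.4277274  0.10097062 0.04      ] [0.4359537  0.1179203  0.22161917]
```

Call:
{"method": "arm_command", "body": {"motion": [[[1, 16, 0, -30, 0], [1, 0, 0, 0, 0.14], [1, 0, 30, 0, 0.14], [1, 0, 40, 0, 0.14], [1, 0, 40, 0, 0.13], [1, 0, 36, 0, 0], [1, 0, 0, 0, 0], [1, 0, 0, 0, 0]]]}}

```text
time_s: 35.8
tool_pos: [0.4057, 0.1018, 0.0754]
ee_rot: [-0.898, 1.602, -1.601]
ft_force: [0.3, -0.6, 1.3]
opening: 0.0853
```

Run:
```python
from h import *
T=tool();print(T.round(3))
r.get_image('wrist'); print(pin('heel0','wrist',0,3)); print((T[:3,:3].T@(np.array([.404,.102,.037])-T[:3,3])*1e3).round(1))
```

```text
[[-0.522 -0.001  0.853  0.406]
 [-0.853 -0.    -0.522  0.102]
 [ 0.001 -1.    -0.001  0.075]
 [ 0.     0.     0.     1.   ]]
[(0.77, [311, 258], [0.399, 0.103, 0.0])]
[ 0.7 38.4 -1.5]
```

Call:
{"method": "arm_command", "body": {"motion": [[[1, 0, 24, -1, 0], [1, 0, 14, 0, 0], [1, 0, 0, 0, 0], [-0.1, 0, 0, 0, 0], [-0.1, 0, 0, 0, 0], [-0.1, 0, 0, 0, 0], [-0.1, 0, 0, 0, 0], [-0.1, 0, 0, 0, 0]]]}}

```text
time_s: 36.7
tool_pos: [0.4048, 0.1026, 0.0384]
ee_rot: [-0.895, 1.6, -1.601]
ft_force: [-1.5, 0.0, 9.4]
opening: 0.0428
```

Call:
{"method": "arm_command", "body": {"motion": [[[-0.1, 0, -15, 0, 0], [-0.1, 0, -40, 0, 0], [-0.1, 0, -40, 0, -0.14], [-0.1, 0, -40, 0, -0.14], [-0.1, 0, 0, 0, -0.14], [-0.1, 0, 0, 0, -0.13], [-0.1, 0, 0, 0, 0], [-0.1, 0, 0, 0, 0]]]}}

```text
time_s: 37.5
tool_pos: [0.404, 0.1025, 0.1724]
ee_rot: [-1.208, 1.211, -1.211]
ft_force: [-0.3, 0.4, -0.3]
opening: 0.0426
```

Call:
{"method": "arm_command", "body": {"motion": [[[-0.1, 10, 0, 25, 0], [-0.1, 10, 0, 25, 0], [-0.1, 10, 0, 25, 0], [-0.1, 10, 0, 25, 0], [-0.1, 10, 0, 25, 0], [-0.1, 10, 0, 25, 0], [-0.1, 10, 0, 25, 0], [-0.1, 10, 0, 25, 0], [-0.1, 10, 0, 25, 0], [-0.1, 11, 0, 29, 0], [-0.1, 0, 0, 0, 0], [-0.1, 0, 0, 0, 0]]]}}

```text
time_s: 38.7
tool_pos: [0.6578, 0.0016, 0.171]
ee_rot: [-1.21, 1.212, -1.209]
ft_force: [-0.1, 0.2, -0.6]
opening: 0.043
```

Call:
{"method": "arm_command", "body": {"motion": [[[-0.1, 0, 40, 0, 0], [-0.1, 0, 40, 0, 0], [-0.1, 0, 25, 0, 0], [-0.1, 0, 13, 0, 0], [-0.1, 0, 4, 0, 0], [-0.1, 0, 2, 0, 0], [-0.1, 0, 0, 0, 0], [0.3, 0, 0, 0, 0], [0.3, 0, 0, 0, 0], [0.3, 0, 0, 0, 0]]]}}

```text
time_s: 39.7
tool_pos: [0.6586, 0.0017, 0.0491]
ee_rot: [-1.209, 1.207, -1.209]
ft_force: [0.2, -0.7, -0.1]
opening: 0.0557
```

Call:
{"method": "arm_command", "body": {"motion": [[[0.3, 0, -30, 0, 0], [0.5, 0, -40, 0, 0], [1, 0, -40, 0, 0], [1, 0, -45, -20, 0], [1, 8, -20, -30, 0], [1, 8, 0, -30, 0], [1, 8, 0, -30, 0], [1, 8, 0, -30, 0], [1, 8, 0, -30, 0], [1, 8, 0, -30, 0], [1, 0, 0, -23, 0], [1, 0, 0, 0, 0]]]}}

```text
time_s: 40.9
tool_pos: [0.433, -0.0464, 0.2238]
ee_rot: [-1.21, 1.209, -1.209]
ft_force: [0.0, -0.8, -0.8]
opening: 0.0856
```

Run:
```python
from h import *
print(tool().round(3))
cv2.imwrite('pics/w8.png',r.get_image('wrist')); print(pin('heel0','wrist',0.0,4)); r.get_image('top'); print(pin('heel0','top',0,5))
```

```text
[[ 0.    -0.     1.     0.433]
 [-1.    -0.     0.    -0.046]
 [ 0.    -1.    -0.     0.224]
 [ 0.     0.     0.     1.   ]]
[(0.98, [327, 229], [0.44, -0.069, 0.0]), (0.8, [591, 86], [0.665, 0.057, 0.0]), (0.76, [313, 352], [0.426, -0.199, 0.0])]
[(0.87, [293, 195], [0.66, 0.055, 0.0]), (0.53, [317, 194], [0.661, -0.007, 0.0]), (0.53, [389, 282], [0.434, -0.189, 0.0])]
```

View pics/w8.png

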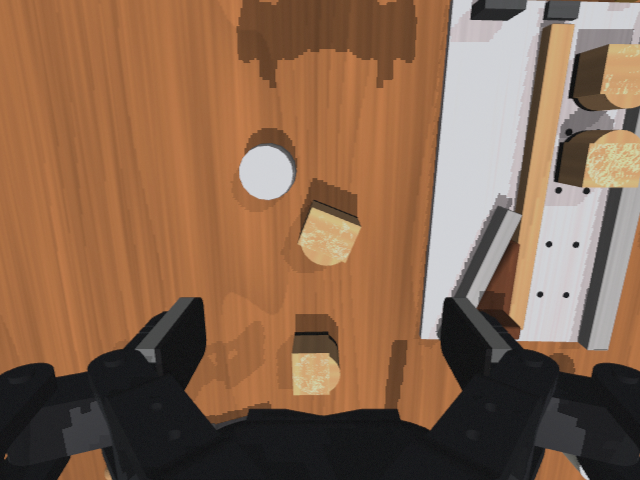

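Blocks A and B stand in the slot, at (615,75) and (610,160). Block C's flat edge runs from (318,203) to (361,224), round end down. Block D is at (315,373) with its flat face to the left.

Run:
```python
from h import *
for s in(1,-1): heel((318,204),(361,224),s)
print('D top corners',[back('wrist',p,.04).round(3) for p in ((293,353),(293,395),(340,373))]); print(tool()[:3,3])
```

```text
len 0.039 centre [ 0.4408 -0.0662] jaw deg -25.2 turn rad 0.44
len 0.039 centre [ 0.4595 -0.0264] jaw deg -25.2 turn rad 0.44
D top corners [array([ 0.409, -0.175,  0.04 ]), array([ 0.408, -0.219,  0.04 ]), array([ 0.452, -0.196,  0.04 ])]
[ 0.43635149 -0.04656501  0.22359612]
```

Call:
{"method": "arm_command", "body": {"motion": [[[0.45, 20, 0, 6, 0], [0.45, 0, 0, 0, 0.15], [0.45, 0, 30, 0, 0.15], [0.45, 0, 40, 0, 0.14], [0.45, 0, 40, 0, 0], [0.45, 0, 36, 0, 0], [0.45, 0, 0, 0, 0], [0.45, 0, 0, 0, 0]]]}}

```text
time_s: 41.9
tool_pos: [0.442, -0.0665, 0.0774]
ee_rot: [-0.969, 1.525, -1.524]
ft_force: [-0.0, -1.0, 1.0]
opening: 0.062
```

Run:
```python
from h import *
T=tool();print(T.round(3))
r.get_image('wrist'); print(pin('heel0','wrist',0,3)); print((T[:3,:3].T@(np.array([.4405,-.067,.037])-T[:3,3])*1e3).round(1))
```

```text
[[-0.425 -0.001  0.905  0.442]
 [-0.905  0.    -0.425 -0.066]
 [ 0.    -1.    -0.001  0.077]
 [ 0.     0.     0.     1.   ]]
[(0.86, [316, 260], [0.437, -0.07, 0.0])]
[ 1.1 40.4 -1.1]
```

Call:
{"method": "arm_command", "body": {"motion": [[[0.45, 1, 25, -1, 0], [0.45, 0, 15, 0, 0], [0.45, 0, 0, 0, 0], [-0.1, 0, 0, 0, 0], [-0.1, 0, 0, 0, 0], [-0.1, 0, 0, 0, 0], [-0.1, 0, 0, 0, 0], [-0.1, 0, 0, 0, 0]]]}}

```text
time_s: 42.8
tool_pos: [0.4412, -0.0673, 0.039]
ee_rot: [-0.966, 1.522, -1.527]
ft_force: [-1.3, -0.3, 8.2]
opening: 0.043
```

Call:
{"method": "arm_command", "body": {"motion": [[[-0.1, 0, -15, 0, 0], [-0.1, 0, -40, 0, 0], [-0.1, 0, -40, 0, -0.15], [-0.1, 0, -40, 0, -0.15], [-0.1, 0, 0, 0, -0.14], [-0.1, 0, 0, 0, 0], [-0.1, 0, 0, 0, 0]]]}}

```text
time_s: 43.5
tool_pos: [0.4396, -0.0668, 0.1724]
ee_rot: [-1.208, 1.211, -1.211]
ft_force: [0.1, 0.9, -0.8]
opening: 0.0428
```

Call:
{"method": "arm_command", "body": {"motion": [[[-0.1, -1, 0, 27, 0], [-0.1, -1, 0, 27, 0], [-0.1, -1, 0, 27, 0], [-0.1, -1, 0, 27, 0], [-0.1, -1, 0, 27, 0], [-0.1, -1, 0, 27, 0], [-0.1, -1, 0, 27, 0], [-0.1, 0, 0, 27, 0], [-0.1, 0, 0, 0, 0], [-0.1, 0, 0, 0, 0]]]}}

```text
time_s: 44.5
tool_pos: [0.6553, -0.0596, 0.1704]
ee_rot: [-1.211, 1.213, -1.208]
ft_force: [-1.4, 0.6, -0.4]
opening: 0.043
```

Call:
{"method": "arm_command", "body": {"motion": [[[-0.1, 0, 40, 2, 0], [-0.1, 0, 40, 0, 0], [-0.1, 0, 25, 0, 0], [-0.1, 0, 13, 0, 0], [-0.1, 0, 4, 0, 0], [-0.1, 0, 2, 0, 0], [-0.1, 0, 0, 0, 0], [0.3, 0, 0, 0, 0], [0.3, 0, 0, 0, 0], [0.3, 0, 0, 0, 0]]]}}

```text
time_s: 45.5
tool_pos: [0.6583, -0.0598, 0.049]
ee_rot: [-1.209, 1.207, -1.209]
ft_force: [0.8, -0.9, -0.5]
opening: 0.0555
```

Call:
{"method": "arm_command", "body": {"motion": [[[0.3, 0, -30, 0, 0], [0.45, 0, -40, 0, 0], [0.45, 0, -40, 0, 0], [0.45, 15, -45, -25, 0], [0.45, 20, 0, -33, 0], [0.45, 20, 0, -33, 0], [0.45, 20, 0, -33, 0], [0.45, 20, 0, -33, 0], [0.45, 20, 0, -33, 0], [0.45, 20, 0, -33, 0], [0.45, 0, 0, 0, 0], [0.45, 0, 0, 0, 0]]]}}

```text
time_s: 46.7
tool_pos: [0.4367, -0.1945, 0.2009]
ee_rot: [-1.208, 1.209, -1.211]
ft_force: [0.9, 0.5, 0.5]
opening: 0.0622
```

Run:
```python
from h import *
T=tool();print(T.round(3))
r.get_image('wrist'); print(pin('heel0','wrist',0,4),pin('cock_tip','wrist',.087)); r.get_image('top'); print(pin('heel0','top',0,5)); print((T[:3,:3].T@(np.array([.431,-.197,.037])-T[:3,3])*1e3).round(1))
```

```text
[[-0.001  0.001  1.     0.437]
 [-1.    -0.001 -0.001 -0.194]
 [ 0.001 -1.     0.001  0.201]
 [ 0.     0.     0.     1.   ]]
[(0.9, [613, 43], [0.663, -0.061, 0.0]), (0.83, [312, 213], [0.428, -0.196, 0.0])] [(0.88, [432, 286], [0.511, -0.228, 0.087])]
[(0.61, [392, 285], [0.426, -0.196, 0.0]), (0.57, [316, 193], [0.664, -0.004, 0.0]), (0.53, [292, 194], [0.662, 0.057, 0.0])]
[  2.4 163.9  -5.9]
```

Call:
{"method": "arm_command", "body": {"motion": [[[0.45, 2, 40, -7, 0], [0.45, 0, 40, 0, 0], [0.45, 0, 40, 0, 0], [0.45, 0, 30, 0, 0], [0.45, 0, 13, 0, 0], [0.45, 0, 0, 0, 0], [0.45, 0, 0, 0, 0], [-0.1, 0, 0, 0, 0], [-0.1, 0, 0, 0, 0], [-0.1, 0, 0, 0, 0], [-0.1, 0, 0, 0, 0], [-0.1, 0, 0, 0, 0]]]}}

```text
time_s: 48.15
tool_pos: [0.4304, -0.1962, 0.0386]
ee_rot: [-1.209, 1.206, -1.21]
ft_force: [-2.3, 1.3, 6.9]
opening: 0.0425
```

Call:
{"method": "arm_command", "body": {"motion": [[[-0.1, 0, -15, 0, 0], [-0.1, 0, -40, 0, 0], [-0.1, 0, -40, 0, 0], [-0.1, 0, -40, 0, 0], [-0.1, -10, 0, 28, 0], [-0.1, -10, 0, 28, 0], [-0.1, -10, 0, 28, 0], [-0.1, -10, 0, 28, 0], [-0.1, -10, 0, 28, 0], [-0.1, -9, 0, 28, 0], [-0.1, -9, 0, 28, 0], [-0.1, -9, 0, 29, 0]]]}}

```text
time_s: 49.35
tool_pos: [0.6557, -0.1182, 0.1729]
ee_rot: [-1.209, 1.208, -1.209]
ft_force: [0.6, -1.1, -0.4]
opening: 0.0423
```

Call:
{"method": "arm_command", "body": {"motion": [[[-0.1, 0, 0, 0, 0], [-0.1, 0, 0, 0, 0], [-0.1, 0, 0, 0, 0]]]}}

```text
time_s: 49.65
tool_pos: [0.6539, -0.119, 0.1724]
ee_rot: [-1.21, 1.209, -1.209]
ft_force: [0.0, -0.3, -0.9]
opening: 0.0422
```

Call:
{"method": "arm_command", "body": {"motion": [[[-0.1, 0, 40, 2, 0], [-0.1, 0, 40, 0, 0], [-0.1, 0, 25, 0, 0], [-0.1, 0, 14, 0, 0], [-0.1, 0, 4, 0, 0], [-0.1, 0, 2, 0, 0], [-0.1, 0, 0, 0, 0], [0.3, 0, 0, 0, 0], [0.3, 0, 0, 0, 0], [0.3, 0, 0, 0, 0]]]}}

```text
time_s: 50.65
tool_pos: [0.6571, -0.1188, 0.0481]
ee_rot: [-1.209, 1.207, -1.209]
ft_force: [0.1, 0.5, 0.4]
opening: 0.0554
```

Call:
{"method": "arm_command", "body": {"motion": [[[0.3, 0, -30, 0, 0], [0.3, 0, -40, 0, 0], [-1, -25, -40, -3, 0], [-1, -25, -40, -3, 0], [-1, -25, -30, -3, 0], [-1, -20, 0, 0, 0], [-1, 0, 0, 0, 0], [-1, 0, 0, 0, 0]]]}}

```text
time_s: 51.45
tool_pos: [0.6474, -0.0236, 0.2271]
ee_rot: [-1.211, 1.208, -1.208]
ft_force: [-0.0, -0.3, -0.2]
opening: -0.0001
```

Run:
```python
from h import *
print(tool().round(3))
cv2.imwrite('pics/w9.png',r.get_image('wrist')); print(pin('heel0','wrist',0.008,5),pin('wedge_lug','wrist',.065)); r.get_image('top'); print(pin('heel0','top',0.008,5),pin('done0','top',.005,5),pin('wedge_lug','top',.065))
```

```text
[[ 0.002 -0.     1.     0.647]
 [-1.    -0.     0.002 -0.024]
 [ 0.    -1.    -0.     0.227]
 [ 0.     0.     0.     1.   ]]
[(0.87, [338, 181], [0.66, -0.002, 0.008]), (0.6, [335, 109], [0.657, 0.059, 0.008]), (0.49, [331, 306], [0.654, -0.122, 0.008])] [(0.66, [248, 355], [0.584, -0.141, 0.065])]
[(0.8, [357, 193], [0.663, -0.11, 0.008]), (0.59, [340, 195], [0.657, -0.067, 0.008]), (0.5, [315, 194], [0.66, -0.003, 0.008]), (0.4, [290, 193], [0.663, 0.061, 0.008])] [(0.88, [184, 241], [0.544, 0.334, 0.005]), (0.74, [187, 263], [0.488, 0.326, 0.005]), (0.62, [194, 288], [0.422, 0.309, 0.005])] [(0.73, [373, 220], [0.585, -0.145, 0.065])]
```

View pics/w9.png

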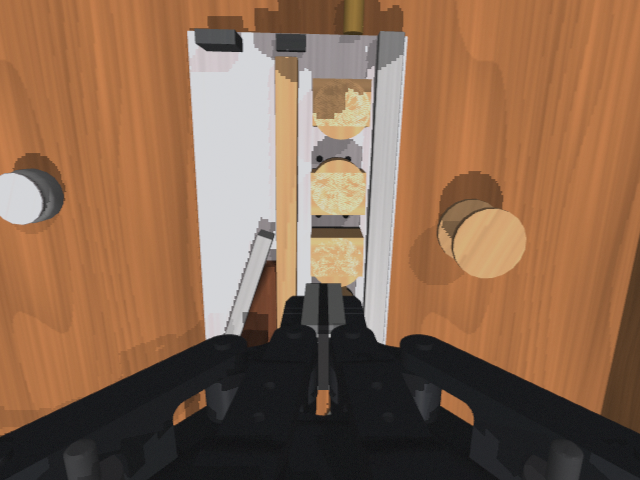

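All four new blocks stand upright in the slot: tops at (341,105), (338,187), (337,257), and the fourth behind the gripper at network pixel (331,306). The wedge is still back, so I go behind the lug and push forward.

Call:
{"method": "arm_command", "body": {"motion": [[[-1, 40, 0, -16, 0], [-1, 40, 0, -16, 0], [-1, 40, 0, -16, 0], [-1, 36, 0, -16, 0], [-1, 0, 40, 0, 0], [-1, 0, 40, 0, 0], [-1, 0, 40, 0, 0], [-1, 0, 40, 0, 0], [-1, 0, 17, 0, 0], [-1, 0, 0, 0, 0], [-1, 0, 0, 0, 0]]]}}

```text
time_s: 52.9
tool_pos: [0.5842, -0.1802, 0.0507]
ee_rot: [-1.209, 1.208, -1.209]
ft_force: [0.5, 1.1, 1.4]
opening: 0.0001
```

Call:
{"method": "arm_command", "body": {"motion": [[[-1, -8, 0, 0, 0], [-1, -8, 0, 2, 0], [-1, -8, 0, 3, 0], [-1, -8, 0, 3, 0], [-1, -8, 0, 3, 0], [-1, -8, 0, 3, 0], [-1, -8, 0, 3, 0], [-1, 0, 0, 0, 0], [-1, 0, 0, 0, 0]]]}}

```text
time_s: 53.8
tool_pos: [0.6004, -0.1227, 0.0497]
ee_rot: [-1.21, 1.21, -1.207]
ft_force: [0.4, -0.5, -0.2]
opening: 0.0001
```

Call:
{"method": "arm_command", "body": {"motion": [[[-1, -8, 0, 3, 0], [-1, -6, 0, 2, 0], [-1, -4, 0, 1, 0], [-1, -3, 0, 1, 0], [-1, 0, 0, 0, 0], [-1, 0, 0, 0, 0]]]}}

```text
time_s: 54.4
tool_pos: [0.6078, -0.1023, 0.0502]
ee_rot: [-1.209, 1.209, -1.208]
ft_force: [0.2, -1.4, 0.7]
opening: -0.0001
```

Call:
{"method": "arm_command", "body": {"motion": [[[-1, -2, 0, 0, 0], [-1, 0, 0, 0, 0]]]}}

```text
time_s: 54.6
tool_pos: [0.6081, -0.101, 0.0503]
ee_rot: [-1.209, 1.207, -1.21]
ft_force: [1.5, -4.5, -2.5]
opening: -0.0
```

Call:
{"method": "arm_command", "body": {"motion": [[[-1, -2, 0, 0, 0], [-1, 0, 0, 0, 0], [-1, 0, 0, 0, 0]]]}}

```text
time_s: 54.9
tool_pos: [0.6085, -0.0993, 0.0506]
ee_rot: [-1.209, 1.207, -1.21]
ft_force: [1.5, -4.2, -3.1]
opening: 0.0001
```

Call:
{"method": "arm_command", "body": {"motion": [[[-1, -1, 0, 0, 0], [-1, 0, 0, 0, 0], [-1, 0, 0, 0, 0]]]}}

```text
time_s: 55.2
tool_pos: [0.6086, -0.0984, 0.0506]
ee_rot: [-1.209, 1.207, -1.211]
ft_force: [2.4, -5.4, -4.3]
opening: 0.0001
```

Call:
{"method": "arm_command", "body": {"motion": [[[-1, -2, 0, 0, 0], [-1, 0, 0, 0, 0], [-1, 0, 0, 0, 0]]]}}

```text
time_s: 55.5
tool_pos: [0.6089, -0.0965, 0.0508]
ee_rot: [-1.208, 1.206, -1.211]
ft_force: [3.4, -5.3, -1.9]
opening: 0.0003
```

Call:
{"method": "arm_command", "body": {"motion": [[[-1, -1, 0, 0, 0], [-1, 0, 0, 0, 0], [-1, 0, 0, 0, 0]]]}}

```text
time_s: 55.8
tool_pos: [0.6091, -0.0956, 0.0509]
ee_rot: [-1.208, 1.206, -1.211]
ft_force: [3.1, -5.7, -1.4]
opening: 0.0003
```

Call:
{"method": "arm_command", "body": {"motion": [[[-1, -2, 0, 1, 0], [-1, 0, 0, 0, 0], [-1, 0, 0, 0, 0]]]}}

```text
time_s: 56.1
tool_pos: [0.6096, -0.094, 0.0509]
ee_rot: [-1.209, 1.206, -1.211]
ft_force: [0.6, -6.5, -0.7]
opening: 0.0
```

Call:
{"method": "arm_command", "body": {"motion": [[[-1, -2, 0, 0, 0], [-1, 0, 0, 0, 0], [-1, 0, 0, 0, 0]]]}}

```text
time_s: 56.4
tool_pos: [0.6095, -0.0936, 0.0509]
ee_rot: [-1.211, 1.205, -1.213]
ft_force: [0.3, -14.0, -2.3]
opening: 0.0001
```

Call:
{"method": "arm_command", "body": {"motion": [[[-1, -0.5, 0, 0.2, 0], [-1, 0, 0, 0, 0], [-1, 0, 0, 0, 0]]]}}

```text
time_s: 56.7
tool_pos: [0.6096, -0.0936, 0.0509]
ee_rot: [-1.211, 1.205, -1.213]
ft_force: [-0.0, -15.6, -1.4]
opening: -0.0001
```

Call:
{"method": "arm_command", "body": {"motion": [[[-1, 15, 0, -4, 0], [-1, 25, 0, -8, 0], [-1, 35, 0, -10, 0], [-1, 0, -40, 0, 0], [-1, 0, -40, 0, 0], [-1, 0, -40, 0, 0], [-1, -40, -40, 20, 0], [-1, -40, -20, 20, 0], [-1, -40, 0, 10, 0], [-1, -35, 0, 0, 0], [-1, 0, 0, 0, 0], [-1, 0, 0, 0, 0]]]}}

```text
time_s: 57.9
tool_pos: [0.6332, -0.016, 0.2236]
ee_rot: [-1.211, 1.207, -1.206]
ft_force: [0.3, -0.2, -0.0]
opening: 0.0005
```

Run:
```python
from h import *
print(tool().round(3))
cv2.imwrite('pics/w10.png',r.get_image('wrist')); print(pin('heel0','wrist',0.008,5),pin('wedge_lug','wrist',.065)); r.get_image('top'); print(pin('wedge_lug','top',.065),pin('cock_tip','top',.087),pin('cock_pivot','top',.087))
```

```text
[[ 0.003 -0.     1.     0.633]
 [-1.     0.     0.003 -0.016]
 [-0.    -1.    -0.     0.224]
 [ 0.     0.     0.     1.   ]]
[(0.9, [359, 192], [0.666, -0.004, 0.008]), (0.8, [363, 122], [0.667, 0.056, 0.008]), (0.73, [359, 258], [0.667, -0.066, 0.008]), (0.63, [353, 315], [0.663, -0.124, 0.008]), (0.21, [484, 240], [0.782, -0.048, 0.008])] [(0.82, [288, 298], [0.605, -0.082, 0.065])]
[(0.5, [346, 214], [0.602, -0.079, 0.065])] [(0.65, [413, 251], [0.507, -0.24, 0.087])] [(0.65, [454, 251], [0.506, -0.337, 0.087])]
```

View pics/w10.png

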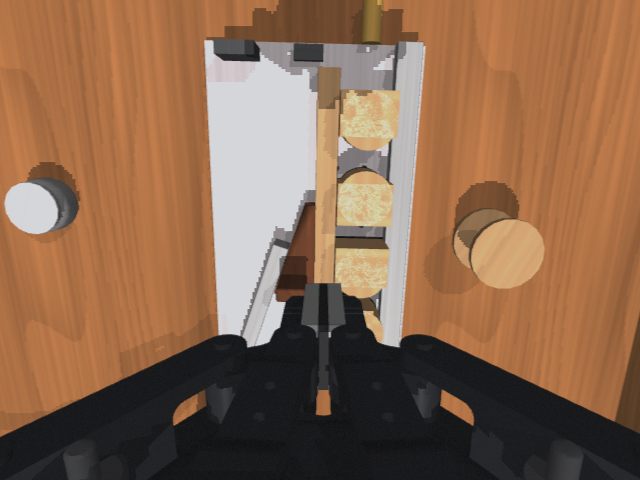

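Wedge jammed (15.6 N, lug at 0.605,-0.082), and all four blocks lie between bar and fence: (370,115), (365,200), (362,265), and the fourth at (353,315). Next I open the cock.

Call:
{"method": "arm_command", "body": {"motion": [[[-1, 40, 0, -14, 0], [-1, 40, 0, -14, 0], [-1, 40, 0, -14, 0], [-1, 40, 0, -14, 0], [-1, 40, 0, -14, 0], [-1, 40, 0, -13, 0], [-1, 0, 40, 0, 0], [-1, 0, 0, 0, 0], [-1, 0, 0, 0, 0]]]}}

```text
time_s: 59.15
tool_pos: [0.5504, -0.2567, 0.1835]
ee_rot: [-1.21, 1.21, -1.207]
ft_force: [-0.6, 1.1, 1.2]
opening: 0.0001
```

Run:
```python
from h import *
P=np.array([.504,-.336]); T=tool(); last=T[:2,3]; print(T[:3,3])
r.get_image('wrist'); print(pin('cock_tip','wrist',.087),pin('cock_pivot','wrist',.087))
for s in [-10,0,15,30,45,60,75,90,95]:
    a=np.pi/2-.07+np.radians(s); u=np.array([np.cos(a),np.sin(a)]); v=np.array([-np.sin(a),np.cos(a)])
    d=.008+.0145*abs(v[0])+.011*abs(v[1]); c=P+.08*u-d*v; e=c-last; last=c
    print(s,c.round(3),'tool x,z mm',np.round([-e[1]*1e3,e[0]*1e3],1))
```

```text
[ 0.55038266 -0.25674001  0.18346748]
[(0.89, [254, 198], [0.511, -0.229, 0.087])] [(0.55, [249, 358], [0.502, -0.337, 0.087])]
-10 [ 0.547 -0.264] tool x,z mm [ 7.6 -3. ]
0 [ 0.533 -0.258] tool x,z mm [ -6.5 -14.6]
15 [ 0.513 -0.253] tool x,z mm [ -5.  -20.1]
30 [ 0.492 -0.253] tool x,z mm [ -0.1 -20.5]
45 [ 0.471 -0.258] tool x,z mm [  5.7 -20.9]
60 [ 0.452 -0.27 ] tool x,z mm [ 11.9 -19.5]
75 [ 0.436 -0.288] tool x,z mm [ 17.7 -15.9]
90 [ 0.426 -0.31 ] tool x,z mm [ 22.4 -10.3]
95 [ 0.424 -0.318] tool x,z mm [ 7.7 -1.9]
```

Call:
{"method": "arm_command", "body": {"motion": [[[-1, 0, 40, 0, 0], [-1, 0, 40, 0, 0], [-1, 0, 20, 0, 0], [-1, 0, 0, 0, 0], [-1, 1, 0, -17, 0], [-1, -2, 0, -10, 0], [-1, -3, 0, -10, 0], [-1, 0, 0, -10, 0], [-1, 0, 0, -10, 0], [-1, 3, 0, -10, 0], [-1, 3, 0, -11, 0], [-1, 0, 0, 0, 0]]]}}

```text
time_s: 60.5
tool_pos: [0.471, -0.2592, 0.0836]
ee_rot: [-1.21, 1.211, -1.208]
ft_force: [-0.4, -0.6, 0.3]
opening: -0.0001
```

Call:
{"method": "arm_command", "body": {"motion": [[[-1, 6, 0, -10, 0], [-1, 6, 0, -10, 0], [-1, 9, 0, -8, 0], [-1, 9, 0, -8, 0], [-1, 11, 0, -5, 0], [-1, 11, 0, -5, 0], [-1, 7, 0, -2, 0], [-1, 3, 0, 0, 0], [-1, 0, 0, 0, 0]]]}}

```text
time_s: 61.4
tool_pos: [0.4263, -0.3108, 0.0832]
ee_rot: [-1.195, 1.219, -1.195]
ft_force: [18.3, 45.8, 16.0]
opening: 0.0001
```

Against the open stop (46 N). I back off and check everything.

Call:
{"method": "arm_command", "body": {"motion": [[[-1, -25, 0, 0, 0], [-1, -15, 0, 0, 0], [-1, 0, -40, 0, 0], [-1, 0, -40, 0, 0], [-1, 30, -45, -20, 0], [-1, 40, -20, -40, 0], [-1, 40, 0, -40, 0], [-1, 40, 0, -40, 0], [-1, 40, 0, -40, 0], [-1, 0, 0, 0, 0], [-1, 0, 0, 0, 0]]]}}

```text
time_s: 62.5
tool_pos: [0.2664, -0.4478, 0.219]
ee_rot: [-1.208, 1.212, -1.211]
ft_force: [0.3, 0.2, 0.3]
opening: -0.0
```

Run:
```python
from h import *
im=r.get_image('top'); print(tool()[:3,3],r.get_obs()['time_s'])
for n,z,k in [('heel0',.008,5),('done0',.005,4),('wedge_lug',.065,1),('cock_tip',.087,1),('cock_pivot',.087,1),('tin',0,1),('cone0',0,2),('spool',0,1),('hammer',0,1),('brush',0,1),('awl',0,1)]: print(n,pin(n,'top',z,k))
cv2.imwrite('pics/t3.png',cv2.resize(im[130:370,140:520],None,fx=2,fy=2))
```

```text
[ 0.26747119 -0.44687374  0.21904623] 62.55
heel0 [(0.75, [342, 196], [0.655, -0.071, 0.008]), (0.63, [358, 189], [0.673, -0.113, 0.008]), (0.6, [291, 193], [0.665, 0.06, 0.008]), (0.58, [316, 192], [0.665, -0.004, 0.008]), (0.37, [328, 146], [0.785, -0.037, 0.008])]
done0 [(0.89, [185, 241], [0.543, 0.333, 0.005]), (0.76, [190, 263], [0.487, 0.319, 0.005]), (0.7, [193, 293], [0.411, 0.309, 0.005]), (0.54, [194, 341], [0.289, 0.307, 0.005])]
wedge_lug [(0.75, [345, 210], [0.611, -0.078, 0.065])]
cock_tip [(0.82, [455, 296], [0.398, -0.336, 0.087])]
cock_pivot [(0.63, [455, 249], [0.51, -0.341, 0.087])]
tin [(0.64, [319, 299], [0.393, -0.012, 0.0])]
cone0 [(0.57, [413, 185], [0.684, -0.254, 0.0]), (0.55, [216, 174], [0.716, 0.255, 0.0])]
spool [(0.58, [329, 149], [0.779, -0.04, 0.0])]
hammer [(0.96, [497, 215], [0.604, -0.469, 0.0])]
brush [(0.85, [441, 340], [0.287, -0.318, 0.0])]
awl [(0.6, [195, 338], [0.295, 0.305, 0.0])]
```

View pics/t3.png

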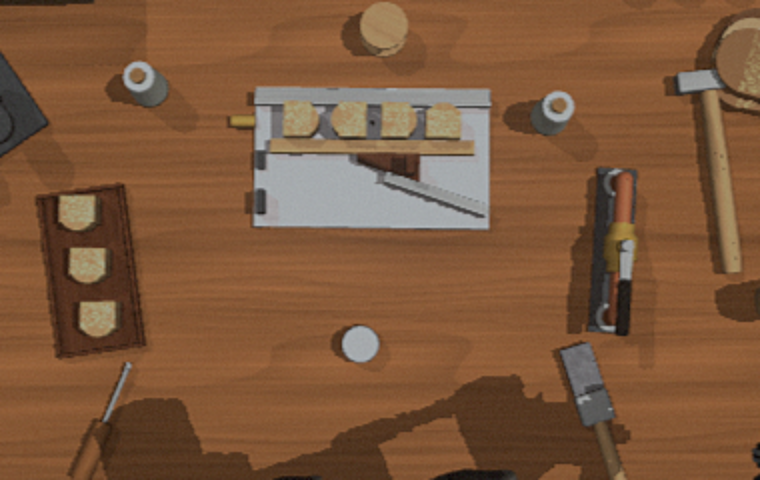

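The picture shows four blocks clamped at (300–445,120), three in the tray, the handle in line with the pipe at (625,280), and the bystanders in place.

```bash
python3 -c "
from cell import r
print(r.sign_off())"
```

```text
the job is handed in; nothing more can be done
None
```

I changed the batch in the jig in the order asked and handed the job in at about 63 s of the 210 s limit. The sign-off gives no verdict.

- **Air cock shut:** I pushed the handle against its shut stop and felt 33 N there.
- **Wedge drawn back:** it reached its back stop, felt at 47 N.
- **Finished blocks:** all three stand in the tray.
- **New blocks:** all four stand tread down in the slot. One had been knocked about 5 cm aside before I picked it up, so I measured it again first.
- **Wedge jammed:** it jammed at 15.6 N of push. I then let go, and the lug was seen at the place expected for jammed.
- **Air cock opened:** I pushed the handle back against its open stop, felt at 46 N.

In the last top picture, the four blocks are in line between bar and fence, three are in the tray, and the handle is in line with the pipe. All the bystanders are within about 1 cm of where they started, and the gripper is clear of everything.

- **Clamp force:** I could not measure the bar's force on each block. It rests on the jam force and on the blocks lying in line.
- **Last position readings:** the network's readings of the two right-hand blocks in the last top picture were up to 1 cm off along x (0.655 and 0.673). A closer wrist view after the jam had put all four at 0.663–0.667, so I took the difference as detector noise.
- **Fourth block:** it stands with its flat end towards the bar and its rounded end towards the fence. The other three have their flat sides to bar and fence. Its width across the slot is the same 44 mm.

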